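Tip valve balls into a covered stock bin

TASK

Put the six loose tap valve balls away in the stock bin: slide the bin's cover all the way across to clear the covered compartment, take the parts cup by its leaning handle, carry it over and tip all the balls out of it into that compartment. Then stand the empty cup upright on the bench again and slide the cover fully home over the balls. Do not touch the balls with the fingers, and leave the jar, the carton and the wrench where they are.

Things in the scene. Friction and masses are not known exactly. Their poses are not given: they have to be found in the camera images.
- bin: Fixed grey sheet-metal bin, 116 mm (its x) by 228 mm (its y) by 76 mm high, left or right of centre, turned up to 0.25 rad. Origin under its centre. Two compartments side by side along y, each 108 x 108 mm inside, 72 deep, walls 4 mm; the one at -y is to be filled, the one at +y holds flat rubber washers. Steel guide rails along its long edges: 80 mm high, 133 mm over all in x.
- mouth (a point): Centre of the mouth of the compartment to be filled, level with the bin's upper edge, 76 mm above the bench; the partition lies 56 mm from it toward the bin's +y. Axes as the bin's: y along the cover's track, z up.
- cover_grip (a point): Centre of the black bar grip in the middle of the sliding cover: 36 mm (bin's x) by 14 mm (bin's y) by 32 mm high; this point is 16 mm below its top, 15 mm above the cover plate, 94.5 mm above the bench. Axes as the bin's. The cover is a thin aluminium plate 108 x 114 mm covering one compartment; it slides with about 2.5 N of drag and stays where left.
- cover (a joint): Travel of the cover in m along the bin's +y: 0 = fully home against its stop over the compartment to be filled, 0.112 = against the other stop, that compartment fully clear (the cover then lies over the washers). Starts between 0 and 0.02.
- cup_grip (a point): Grip point of the cup's handle, 75 mm behind the centre of the foot, 85 mm above it. Handle: straight black bar of 14 mm (cup's y) by 16 mm section, 95 mm long, rising from the top of the back wall and leaning 45 degrees backward (cup's -x and +z equally); this point is on its axis, 58 mm from its lower end, 37 mm from its free end. Axes: x toward the pouring lip, y across, z up.
- cup_lip (a point): Middle of the cup's pouring lip: 77 mm ahead of the centre of its foot, 50 mm above the foot; so 152 mm ahead of and 35 mm below the grip point. The front wall under it slopes outward 42 degrees from vertical, so that the balls roll out once the cup is tipped well past 50 degrees; the last may need 75 or more. Axes as the cup's.
- cup_foot (a point): Centre of the underside (75 x 77 mm, flat) of the open steel parts cup: 77 mm wide, 50 mm high, walls 3 mm, upright back and sides, sloping front. It stands on the bench on the other side from the bin, turned up to 0.5 rad, its handle toward the robot. Empty 0.13 to 0.26 kg. Axes as the cup's.
- ball0: One of six equal brass tap valve balls of 18 g, 22 mm in diameter with a stub 8 mm across that stands 4.5 mm out of it; origin at the ball's centre. It starts in the cup.
- ball1: One of six equal brass tap valve balls of 18 g, 22 mm in diameter with a stub 8 mm across that stands 4.5 mm out of it; origin at the ball's centre. It starts in the cup.
- ball2: One of six equal brass tap valve balls of 18 g, 22 mm in diameter with a stub 8 mm across that stands 4.5 mm out of it; origin at the ball's centre. It starts in the cup.
- ball3: One of six equal brass tap valve balls of 18 g, 22 mm in diameter with a stub 8 mm across that stands 4.5 mm out of it; origin at the ball's centre. It starts in the cup.
- ball4: One of six equal brass tap valve balls of 18 g, 22 mm in diameter with a stub 8 mm across that stands 4.5 mm out of it; origin at the ball's centre. It starts in the cup.
- ball5: One of six equal brass tap valve balls of 18 g, 22 mm in diameter with a stub 8 mm across that stands 4.5 mm out of it; origin at the ball's centre. It starts in the cup.
- jar: Bystander: closed white jar with a steel cap, 64 mm across, 100 mm high; origin under its centre.
- carton: Bystander: open cardboard carton 80 x 150 x 80 mm; origin under its centre.
- wrench: Bystander: flat steel wrench about 0.17 m long lying on the bench between cup and bin, on the robot's side; origin under its middle.

How it is judged:
By the outcome, as a careful person would: the job done as asked, in the order asked, and still so for the second after the job is handed in, with the robot touching nothing.
It also fails if it takes over 72 s, if anything falls off the work surface, if the arm or the gripper's body presses on something with over 40 N, if the wrist force passes 120 N, or if a joint passes its speed limit or range.

ROBOT

A 6-joint arm with a two-finger parallel gripper is mounted at the origin on the work surface. World frame = base frame: x ahead of the robot, y to its left, z up, the work surface at z = 0. Lengths are in m, angles in degrees, forces in N, time in s.
With the tool pointing down it reaches from about 0.25 to 0.775 m from the base axis. Payload 4 kg.
Tool frame: the origin (TCP) lies on the centre line of the jaws, within the pads' length; the fingertips stand 11 mm ahead of it and the grasp point (between the pads) lies 8 mm behind it; z points along the fingers, y is the direction in which the jaws open and shut (so a half turn about z gives the same grasp; the last joint's range is limited). The gripper opens to 94 mm and grips with 3 to 60 N. Pads are 16 mm wide; open, the fingers measure 119 mm over their backs; the gripper's body (75 mm by 177 mm) begins 78 mm behind the grasp point.
Start: joints at [-81.308, 4.996, 78.535, -0, 96.463, -5.907], TCP at [0.139, -0.532, 0.217] pointing down, gripper open.
Joint ranges: [-177.83, 177.83], [-43.37, 116.18], [15.69, 146.23], [-61.86, 241.86], [9.47, 152.12], [-147.06, 147.06]. Speed limits (degrees/s): [159.86, 159.86, 180, 180, 180, 180].

INTERFACE

Orientations are given as a 3x3 rotation matrix whose columns are the frame's x, y, z axes.
In Python, from rig import ctrl gives the robot as it stands. The module is installed in compiled form; this text tells all that it offers.
- The arm moves only by the tool carry_out, never from a script. Its argument "steps" is a list of rows, each an object of numbers: "gripper": the finger opening in mm, from 0 to 94; "tx", "ty", "tz": the shift along the tool's x, y, z in mm; "ax", "ay", "az": the turn, a rotation vector about the tool's x, y, z in degrees. A call has 1 to 20 rows; each row shifts and turns the commanded pose from where the row before left it, along the tool's axes as they then stand; what a row does not reach is not made up. A row lasts 1/10 s, in which the tool goes at most 50 mm and 8.59 degrees, less where a joint would pass 70% of its speed; a pose out of reach is approached as far as the arm can. A call is refused whole if a number of a shift passes 50 or a number of a turn 8.59, either way. A call with a gripper value outside its range is refused whole. The fingers move at their own pace and stop on an object; "newtons" is the grip in N (left out, the last holds). Time passes only in rows, so rows that do not move let the fingers close. It gives the time, the measured TCP pose, the force and the opening at its end, in the units of the state.
- ctrl.read_state(): the state, without advancing time (a new reading comes with each control period).
- ctrl.snapshot(name): name is "side" or "top" or "wrist"; returns (picture, depth): 420x560x3 uint8, blue, green, red; 420x560 float32, m along the optical axis (not along the pixel's ray), 0 where there is no reading.
- ctrl.camera_info(name): a dict with "vertical_fov" (degrees; the focal length in pixels is half the picture's height over the tangent of half this angle, whatever the lens; pixels are square), "cx", "cy" (the principal point, pixels), "rvec" (rotation vector, rad) and "tvec" (3), from world to camera coordinates, as OpenCV has them. Camera axes: x right, y down, z forward; pixel columns grow to the right and rows downward; lengths in m; the calibration is good to about 2 mm. The wrist camera is an equidistant fisheye: a pixel r from the principal point sees the ray r / f radians off the axis. A picture is of the moment at which its call begins: read the wrist's pose just before it. camera_info takes no time and is no camera call; for the wrist camera it gives the pose at the moment of the call.
- ctrl.close_job(): hands the job in, once; it reports no verdict.
The state is a dict: "clock": time; "joints": joint angles; "joint_vel": joint speeds; "effort": joint torques, N m; "ee_pos": TCP position; "tcp_rot": TCP orientation; "contact_force": force on the tool from outside, world axes, zero at the start; "ft_torque": the same for the moment, N m; "grip_width": opening from 0.0 (shut) to 1.0 (fully open).
Only numpy, scipy, OpenCV 4.12 (cv2) and the standard library are available. Lean on these libraries where they do the work, as an engineer would, in place of code of your own. Each camera call takes 0.05 s, during which the arm holds its last target.

## Working session

There is one attempt and no reset: what is moved stays moved. The work goes in short steps, Python scripts to look and compute and a tool call to move; the robot and the scene stay as the last step left them, time stands still between calls to the robot, and variables do not carry over. Pictures are saved under pics/ and viewed, and the job is handed in when it is done.

Besides the shell and the picture viewer there is one more tool, called as a command line: name --argument value ..., lists and objects as JSON in quotes. carry_out: Moves the arm, as the interface text tells. Its arguments: {"type":"object","properties":{"steps":{"type":"array"},"newtons":{"type":"number"}},"required":["steps"]}

```bash
mkdir -p pics
cat > h.py <<'E'
import numpy as np,cv2
from rig import ctrl
def cam(n):
    i=ctrl.camera_info(n);R=cv2.Rodrigues(np.array(i['rvec'],float))[0];t=np.array(i['tvec'],float).ravel()
    f=210/np.tan(np.radians(i['vertical_fov'])/2);return f,i['cx'],i['cy'],R,t
def ray(n,u,v,c=None):
    f,cx,cy,R,t=c or cam(n);o=-R.T@t
    if n=='wrist':
        r=np.hypot(u-cx,v-cy);a=r/f;d=np.array([(u-cx)/max(r,1e-9)*np.sin(a),(v-cy)/max(r,1e-9)*np.sin(a),np.cos(a)])
    else: d=np.array([(u-cx)/f,(v-cy)/f,1.])
    return o,R.T@d
def onz(n,u,v,z,c=None):
    o,d=ray(n,u,v,c);return o+d*(z-o[2])/d[2]
def cloud(n,D,c=None):
    f,cx,cy,R,t=c or cam(n);v,u=np.mgrid[:420,:560]
    if n=='wrist':
        r=np.hypot(u-cx,v-cy);a=r/f;k=np.tan(a)/np.maximum(r,1e-9)
        P=np.stack([(u-cx)*k*D,(v-cy)*k*D,D],-1)
    else: P=np.stack([(u-cx)/f*D,(v-cy)/f*D,D],-1)
    return (P-t)@R
def proj(n,p,c=None):
    f,cx,cy,R,t=c or cam(n);q=R@np.array(p)+t
    return np.array([cx+f*q[0]/q[2],cy+f*q[1]/q[2]])
E
python3 - <<'E'
from h import *
for n in ['side','top']:
    c=cam(n);I,D=ctrl.snapshot(n);cv2.imwrite(f'pics/{n}0.png',I);np.savez(f'{n}0.npz',I=I,D=D)
    print(n,c[:3],-c[3].T@c[4],(D>0).mean())
s=ctrl.read_state();print(s)
E
```

```text
side (np.float64(452.3720400000949), 277.8538422166371, 215.11200009710632) [0.38793555 0.82182505 0.67448414] 0.9960246598639456
top (np.float64(525.0311535238648), 271.2204200903632, 211.81622788076336) [ 0.43795603 -0.03071293  0.98215925] 0.9960969387755102
{'clock': 0.1, 'joints': array([-8.13069706e+01,  5.03712861e+00,  7.86138983e+01,  9.41599988e-04,
        9.64618713e+01, -5.90834895e+00]), 'joint_vel': array([-0.09596131, -0.06426074, -0.17178857,  0.10196229,  0.03939706,
       -0.03299109]), 'effort': array([ 1.49525633e-03, -3.41253376e+01, -3.03300977e+01,  7.18662213e-02,
        3.04371491e-02, -1.04741621e-04]), 'ee_pos': array([ 0.13857233, -0.5317891 ,  0.21541905]), 'tcp_rot': array([[ 9.67702675e-01,  2.52094136e-01, -2.81672072e-04],
       [ 2.52094198e-01, -9.67700735e-01,  1.95027675e-03],
       [ 2.19079061e-04, -1.95829592e-03, -9.99998059e-01]]), 'contact_force': array([ 0.32452914, -0.75574937,  0.59765294]), 'ft_torque': array([ 0.02778455,  0.02189326, -0.03433629]), 'grip_width': 1.0004279874731714}
```

View pics/top0.png

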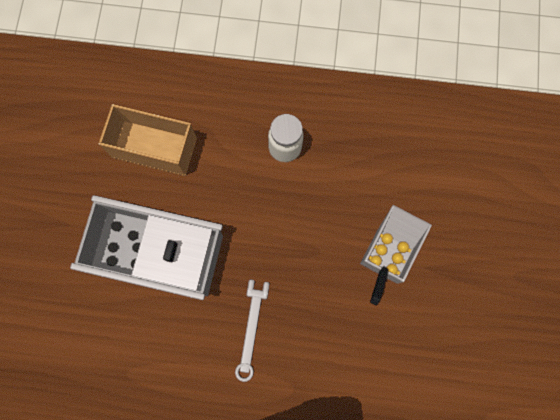

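View pics/side0.png

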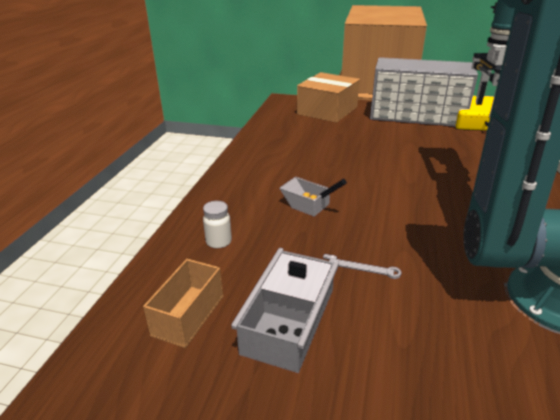

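Run:
```python
from h import *
d=np.load('top0.npz');I,D=d['I'],d['D'];P=cloud('top',D)
X,Y,Z=P[...,0],P[...,1],P[...,2]
print('bench z',np.median(Z[300:400,50:200]))
v,u=np.mgrid[:420,:560]
def rect(m,name):
    # keep largest component
    n,l,s,_=cv2.connectedComponentsWithStats(m.astype(np.uint8));k=1+s[1:,4].argmax();m=l==k
    r=cv2.minAreaRect(P[m][:,:2].astype(np.float32)*1000);print(name,m.sum(),r,cv2.boxPoints(r).round(0).tolist(),'z',np.percentile(Z[m],[5,50,95]).round(4));return m
b=(u<235)&(v>190)&(v<305)
rect(b&(Z>.07)&(Z<.09),'bin top')
hsv=cv2.cvtColor(I,cv2.COLOR_BGR2HSV)
rect(b&(Z>.102),'grip')
rect(b&(hsv[...,1]<40)&(hsv[...,2]>190)&(Z>.07)&(Z<.085),'cover')
c=(u>355)&(u<440)&(v>195)&(v<315)
rect(c&(Z>.02)&(hsv[...,2]<60),'handle')
m=rect(c&(Z>.035),'cup rim')
mm=c&(Z>.05)&(hsv[...,2]<60)
Q=P[mm];o=Q.mean(0);w=np.linalg.svd(Q-o)[2];print('handle c',o,w[0],'ext',Q[:,2].min(),Q[:,2].max())
rect((v>100)&(v<170)&(u>260)&(u<310)&(Z>.07),'jar')
rect((v>95)&(v<180)&(u<205)&(Z>.06),'carton')
for s in [(1,'b')]:
  Iz=cv2.resize(I[190:320,350:450],None,fx=5,fy=5,interpolation=cv2.INTER_CUBIC);cv2.imwrite('pics/cup0.png',Iz[:600])
  Iz=cv2.resize(I[190:305,65:235],None,fx=4,fy=4,interpolation=cv2.INTER_CUBIC);cv2.imwrite('pics/bin0.png',Iz)
```

```text
bench z 0.0009105032945579559
bin top 6270 ((538.2944946289062, 196.63539123535156), (235.8709259033203, 133.42922973632812), 83.80001068115234) [[459.0, 87.0], [592.0, 72.0], [617.0, 307.0], [485.0, 321.0]] z [0.076  0.0801 0.083 ]
grip 193 ((481.8825378417969, 70.60094451904297), (218.1433868408203, 34.49090576171875), 57.575252532958984) [[409.0, -12.0], [438.0, -31.0], [555.0, 153.0], [526.0, 172.0]] z [0.1056 0.1109 0.1135]
cover 3755 ((532.4337158203125, 152.29116821289062), (114.04419708251953, 108.78312683105469), 83.8899917602539) [[472.0, 101.0], [580.0, 90.0], [593.0, 203.0], [484.0, 215.0]] z [0.0777 0.0803 0.083 ]
handle 340 ((475.6105041503906, -138.87728881835938), (49.685176849365234, 223.6089324951172), 31.721574783325195) [[396.0, -57.0], [513.0, -247.0], [556.0, -221.0], [438.0, -31.0]] z [0.0589 0.0936 0.1155]
cup rim 1291 ((527.728515625, -178.72276306152344), (108.39652252197266, 328.80731201171875), 49.483707427978516) [[368.0, -113.0], [618.0, -327.0], [688.0, -244.0], [438.0, -31.0]] z [0.0367 0.0502 0.1122]
handle c [ 0.51592137 -0.20489461  0.09643018] [-0.15679753  0.20483483  0.9661559 ] ext 0.05316437228553356 0.9821592479905905
jar 1001 ((620.5687866210938, -36.80424499511719), (361.13873291015625, 60.30220413208008), 6.877490520477295) [[438.0, -28.0], [445.0, -88.0], [803.0, -45.0], [796.0, 15.0]] z [0.073  0.1003 0.1034]
carton 1244 ((643.5440673828125, 112.64205932617188), (480.4955749511719, 142.802001953125), 51.43958282470703) [[438.0, -31.0], [550.0, -120.0], [849.0, 256.0], [737.0, 345.0]] z [0.0615 0.0766 0.0828]
```

View pics/cup0.png

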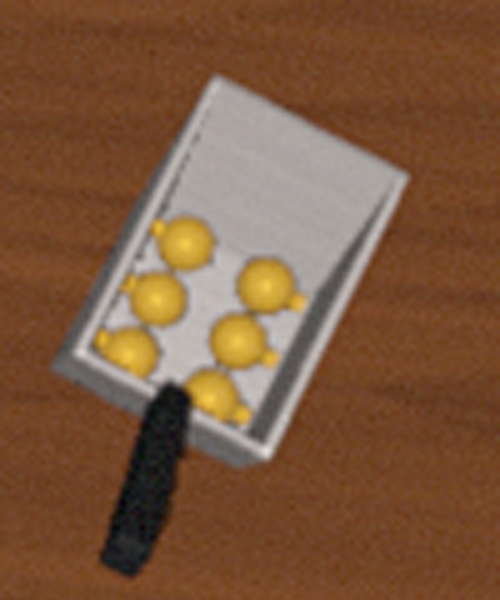

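View pics/bin0.png

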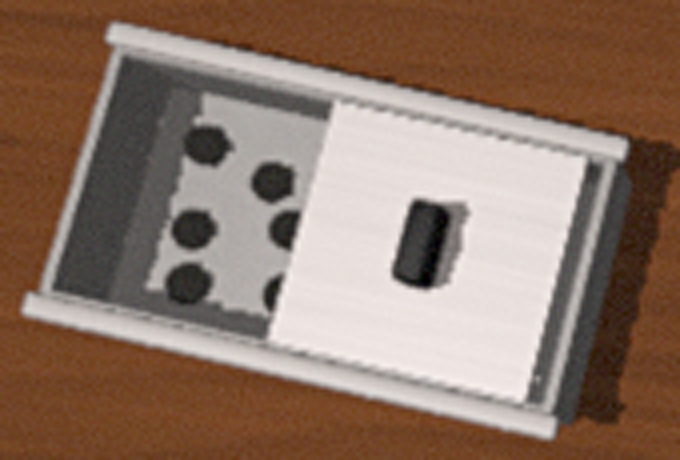

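Run:
```python
from h import *
d=np.load('top0.npz');I,D=d['I'],d['D'];P=cloud('top',D);P[D<=0]=-9
X,Y,Z=P[...,0],P[...,1],P[...,2]
v,u=np.mgrid[:420,:560]
hsv=cv2.cvtColor(I,cv2.COLOR_BGR2HSV)
def rect(m,name):
    n,l,s,_=cv2.connectedComponentsWithStats(m.astype(np.uint8));k=1+s[1:,4].argmax();m=l==k
    r=cv2.minAreaRect(P[m][:,:2].astype(np.float32)*1000);print(name,m.sum(),np.round(r[0],1),np.round(r[1],1),round(r[2],1),cv2.boxPoints(r).round(0).tolist(),'z',np.percentile(Z[m],[5,50,95]).round(4));return m
b=(u<235)&(v>190)&(v<305)
rect(b&(Z>.102),'grip')
# bin by pixel corners at z=.08 from bin0.png (rail outer corners)
for p in [(108,28),(628,145),(552,437),(25,312)]:
    print('rail',onz('top',p[0]/4+65-.4,p[1]/4+190-.4,.08).round(4))
q=[onz('top',a/5+350-.4,bb/5+190-.4,.05) for a,bb in [(217,75),(408,178),(268,460),(78,355)]]
q=np.array(q);print('cup rim',q.round(4).tolist());f=(q[0]+q[1])/2;k=(q[2]+q[3])/2
ax=(f-k)[:2];print('len',np.linalg.norm(ax),'yaw',np.degrees(np.arctan2(ax[1],ax[0])),'w',np.linalg.norm(q[0]-q[1]),np.linalg.norm(q[2]-q[3]))
w=(q[0]-q[1]+q[3]-q[2])[:2];print('yaw2',np.degrees(np.arctan2(-w[0],w[1])))
c=(u>355)&(u<440)&(v>195)&(v<315)
m=rect(c&(Z>.055)&(hsv[...,2]<70),'handle')
Q=P[m&(Z<.125)];o=np.median(Q,0);w=np.linalg.svd(Q-Q.mean(0))[2];print('handle',Q.mean(0),w[0],Q.min(0),Q.max(0))
rect((v>100)&(v<170)&(u>260)&(u<310)&(Z>.07),'jar')
rect((v>95)&(v<180)&(u<205)&(Z>.06),'carton')
rect((v>275)&(v<385)&(u>225)&(u<280)&(hsv[...,1]<60)&(hsv[...,2]>120),'wrench')
# ball
m=c&(hsv[...,0]>15)&(hsv[...,0]<35)&(hsv[...,1]>150)&(hsv[...,2]>150);print('ball z',np.percentile(Z[m],[5,50,95]))
```

```text
grip 191 [533.2 151.5] [14.7 36. ] 86.4 [[515.0, 145.0], [551.0, 143.0], [552.0, 158.0], [516.0, 160.0]] z [0.1056 0.1108 0.1134]
rail [0.6128 0.3078 0.08  ]
rail [0.5882 0.0729 0.08  ]
rail [0.4598 0.0876 0.08  ]
rail [0.4853 0.3197 0.08  ]
cup rim [[0.6693, -0.2277, 0.05], [0.6395, -0.2989, 0.05], [0.5324, -0.2556, 0.05], [0.5615, -0.1859, 0.05]]
len 0.11553193046256822 yaw -21.59473479038177 w 0.07719267407303083 0.07551146058288712
yaw2 -22.661749838109955
handle 343 [ 518.4 -207.9] [14.4 72.4] 68.6 [[482.0, -201.0], [549.0, -228.0], [555.0, -214.0], [487.0, -188.0]] z [0.0594 0.0936 0.1155]
handle [ 0.51622166 -0.20595776  0.09127844] [-0.6893326   0.26938415  0.6724974 ] [ 0.48430979 -0.22412117  0.05603591] [ 0.55313646 -0.18948089  0.11834843]
jar 995 [769.8 -19.2] [59.5 58.6] 45.8 [[728.0, -20.0], [770.0, -61.0], [812.0, -18.0], [770.0, 23.0]] z [0.073  0.1003 0.1034]
carton 1238 [740.3 234.5] [152.1  81.8] 82.5 [[690.0, 164.0], [771.0, 154.0], [791.0, 304.0], [710.0, 315.0]] z [0.0615 0.0766 0.0827]
wrench 1120 [-4288.2 -4447.8] [13102.4   144.8] 43.4 [[-9099.0, -8895.0], [-9000.0, -9000.0], [523.0, -1.0], [424.0, 104.0]] z [0.0014 0.0079 0.011 ]
ball z [0.01705477 0.02313549 0.02722847]
```

```bash
cat >> h.py <<'E'
from scipy.spatial.transform import Rotation as Ro
def plan(p,R=None,n=None):
    """turn (tool rotvec deg) then shift (mm, in turned axes)"""
    s=ctrl.read_state();R0=s['tcp_rot'];p=np.array(p)
    R=R0 if R is None else R
    rv=np.degrees(Ro.from_matrix(R0.T@R).as_rotvec());d=R.T@(p-s['ee_pos'])*1000
    print('t',s['clock'],'turn',rv.round(2),'shift',d.round(1),'|turn|',np.linalg.norm(rv).round(1),'|d|',np.linalg.norm(d).round(0),'F',s['contact_force'].round(1),'g',s['grip_width'],'j',s['joints'].round(1))
def down(yaw): # tool x at yaw deg, z down
    c,s=np.cos(np.radians(yaw)),np.sin(np.radians(yaw));return np.array([[c,s,0],[s,-c,0],[0,0,-1.]])
E
python3 -c "
from h import *
plan([.533,.152,.15],down(-6.2))"
```

```text
t 0.1 turn [-1.10e-01  1.00e-02  2.08e+01] shift [ 318.3 -722.4   65.4] |turn| 20.8 |d| 792.0 F [ 0.3 -0.8  0.6] g 1.0004279874731714 j [-81.3   5.   78.6   0.   96.5  -5.9]
```

carry_out --steps '[{"az":7,"gripper":50},{"az":7},{"az":6.8},{"tx":15,"ty":-34},{"tx":15,"ty":-34},{"tx":15,"ty":-34},{"tx":15,"ty":-34},{"tx":15,"ty":-34},{"tx":15,"ty":-34},{"tx":15,"ty":-34},{"tx":15,"ty":-34},{"tx":15,"ty":-34},{"tx":15,"ty":-34},{"tx":15,"ty":-34},{"tx":15,"ty":-34},{"tx":15,"ty":-34},{"tx":15,"ty":-34},{"tx":15,"ty":-34},{"tx":15,"ty":-34},{"tx":15,"ty":-34}]'

```text
invalid input
```

```bash
python3 -c "
from h import *
plan([.533,.152,.15],down(-6.2))"
```

```text
t 0.1 turn [-1.10e-01  1.00e-02  2.08e+01] shift [ 318.3 -722.4   65.4] |turn| 20.8 |d| 792.0 F [ 0.3 -0.8  0.6] g 1.0004279874731714 j [-81.3   5.   78.6   0.   96.5  -5.9]
```

carry_out --steps '[{"gripper":50,"tx":0,"ty":0,"tz":0,"ax":0,"ay":0,"az":7},{"gripper":50,"tx":0,"ty":0,"tz":0,"ax":0,"ay":0,"az":7}]' --newtons 30

```text
clock: 0.3
ee_pos: [0.1386, -0.5319, 0.2158]
tcp_rot: [[1.0, 0.005, -0.0], [0.005, -1.0, 0.001], [-0.0, -0.001, -1.0]]
contact_force: [-0.5, -1.3, 0.9]
grip_width: 0.867
```

carry_out --steps '[{"gripper":50,"tx":0,"ty":0,"tz":0,"ax":0,"ay":0,"az":6.8},{"gripper":50,"tx":15,"ty":-34,"tz":0,"ax":0,"ay":0,"az":0},{"gripper":50,"tx":15,"ty":-34,"tz":0,"ax":0,"ay":0,"az":0},{"gripper":50,"tx":15,"ty":-34,"tz":0,"ax":0,"ay":0,"az":0},{"gripper":50,"tx":15,"ty":-34,"tz":0,"ax":0,"ay":0,"az":0},{"gripper":50,"tx":15,"ty":-34,"tz":0,"ax":0,"ay":0,"az":0},{"gripper":50,"tx":15,"ty":-34,"tz":0,"ax":0,"ay":0,"az":0},{"gripper":50,"tx":15,"ty":-34,"tz":0,"ax":0,"ay":0,"az":0},{"gripper":50,"tx":15,"ty":-34,"tz":0,"ax":0,"ay":0,"az":0},{"gripper":50,"tx":15,"ty":-34,"tz":0,"ax":0,"ay":0,"az":0},{"gripper":50,"tx":15,"ty":-34,"tz":0,"ax":0,"ay":0,"az":0},{"gripper":50,"tx":15,"ty":-34,"tz":0,"ax":0,"ay":0,"az":0},{"gripper":50,"tx":15,"ty":-34,"tz":0,"ax":0,"ay":0,"az":0},{"gripper":50,"tx":15,"ty":-34,"tz":0,"ax":0,"ay":0,"az":0},{"gripper":50,"tx":15,"ty":-34,"tz":0,"ax":0,"ay":0,"az":0},{"gripper":50,"tx":15,"ty":-34,"tz":0,"ax":0,"ay":0,"az":0},{"gripper":50,"tx":15,"ty":-34,"tz":0,"ax":0,"ay":0,"az":0},{"gripper":50,"tx":15,"ty":-34,"tz":0,"ax":0,"ay":0,"az":0},{"gripper":50,"tx":15,"ty":-34,"tz":0,"ax":0,"ay":0,"az":0},{"gripper":50,"tx":15,"ty":-34,"tz":0,"ax":0,"ay":0,"az":0}]' --newtons 30

```text
clock: 2.3
ee_pos: [0.492, 0.0807, 0.2159]
tcp_rot: [[0.994, -0.108, -0.001], [-0.108, -0.994, -0.0], [-0.001, 0.0, -1.0]]
contact_force: [0.8, -0.3, 1.1]
grip_width: 0.534
```

```bash
python3 -c "
from h import *
plan([.533,.152,.15],down(-6.2))"
```

```text
t 2.3 turn [0.02 0.05 0.02] shift [ 33.1 -75.3  65.9] |turn| 0.1 |d| 105.0 F [ 0.8 -0.3  1.1] g 0.5340907520734759 j [ 2.8 -1.5 85.3 -0.  96.3 99. ]
```

carry_out --steps '[{"gripper":50,"tx":0,"ty":0,"tz":0,"ax":0,"ay":0,"az":0},{"gripper":50,"tx":11,"ty":-23,"tz":20,"ax":0,"ay":0,"az":0},{"gripper":50,"tx":11,"ty":-23,"tz":20,"ax":0,"ay":0,"az":0},{"gripper":50,"tx":5,"ty":-10,"tz":10,"ax":0,"ay":0,"az":0},{"gripper":50,"tx":0,"ty":0,"tz":0,"ax":0,"ay":0,"az":0},{"gripper":50,"tx":0,"ty":0,"tz":0,"ax":0,"ay":0,"az":0}]' --newtons 30

```text
clock: 2.9
ee_pos: [0.5244, 0.131, 0.1667]
tcp_rot: [[0.994, -0.108, -0.0], [-0.108, -0.994, -0.001], [-0.0, 0.001, -1.0]]
contact_force: [-0.1, 0.2, 0.5]
grip_width: 0.529
```

Run:
```python
from h import *
plan([.533,.152,.097],down(-6.2))
c=cam('wrist');I,D=ctrl.snapshot('wrist');cv2.imwrite('pics/w1.png',I);P=cloud('wrist',D,c);np.savez('w1.npz',I=I,D=D,P=P)
print(c[:3])
v=I.max(2);m=(P[...,2]>.1)&(P[...,2]<.13)&(D>0)&(v<80)&(np.hypot(P[...,0]-.533,P[...,1]-.152)<.05)
r=cv2.minAreaRect(P[m][:,:2].astype(np.float32)*1000);print(m.sum(),r,np.median(P[m],0))
```

```text
t 2.9 turn [ 0.06  0.02 -0.02] shift [  6.3 -21.8  69.7] |turn| 0.1 |d| 73.0 F [-0.1  0.2  0.5] g 0.5286716220631753 j [ 8.100e+00  4.700e+00  8.450e+01 -1.000e-01  9.080e+01  1.043e+02]
(np.float64(325.19226210127806), 281.49458459375256, 205.24310381784923)
0 ((0.0, 0.0), (0.0, 0.0), 0.0) [nan nan nan]
  return _methods._mean(a, axis=axis, dtype=dtype,
  ret = um.true_divide(
```

View pics/w1.png

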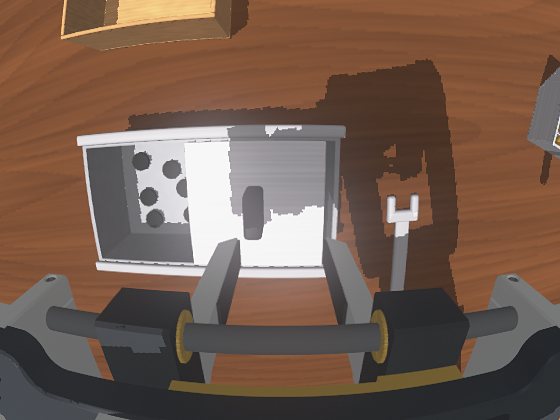

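Run:
```python
from h import *
d=np.load('w1.npz');P=d['P']
for p in [(253,200),(253,212),(253,190),(262,212),(244,212)]: print(p,onz('wrist',*p,.1105).round(4),P[p[1],p[0]].round(4))
plan([.533,.152,.097],down(-6.2))
```

```text
(253, 200) [0.5457 0.1488 0.1105] [0.5455 0.1488 0.1105]
(253, 212) [0.5367 0.15   0.1105] [0.5364 0.15   0.11  ]
(253, 190) [0.553  0.1478 0.1105] [0.5497 0.1493 0.097 ]
(262, 212) [0.536  0.1434 0.1105] [0.5315 0.1448 0.0964]
(244, 212) [0.5374 0.1565 0.1105] [0.5368 0.1567 0.1089]
t 2.95 turn [ 0.03 -0.07 -0.05] shift [  6.  -21.8  70.5] |turn| 0.1 |d| 74.0 F [-0.1 -0.2  0.1] g 0.5324151676197799 j [  8.    4.6  84.5  -0.   90.8 104.3]
```

carry_out --steps '[{"gripper":50,"tx":7,"ty":-20.5,"tz":0,"ax":0,"ay":0,"az":0},{"gripper":50,"tx":0,"ty":0,"tz":20,"ax":0,"ay":0,"az":0},{"gripper":50,"tx":0,"ty":0,"tz":20,"ax":0,"ay":0,"az":0},{"gripper":50,"tx":0,"ty":0,"tz":18,"ax":0,"ay":0,"az":0},{"gripper":50,"tx":0,"ty":0,"tz":11,"ax":0,"ay":0,"az":0},{"gripper":50,"tx":0,"ty":0,"tz":0,"ax":0,"ay":0,"az":0},{"gripper":50,"tx":0,"ty":0,"tz":0,"ax":0,"ay":0,"az":0}]' --newtons 30

```text
clock: 3.65
ee_pos: [0.5343, 0.1512, 0.0986]
tcp_rot: [[0.994, -0.109, 0.002], [-0.109, -0.994, 0.0], [0.002, -0.0, -1.0]]
contact_force: [-0.0, -0.4, -0.1]
grip_width: 0.531
```

carry_out --steps '[{"gripper":5,"tx":0,"ty":0,"tz":0,"ax":0,"ay":0,"az":0},{"gripper":5,"tx":0,"ty":0,"tz":0,"ax":0,"ay":0,"az":0},{"gripper":5,"tx":0,"ty":0,"tz":0,"ax":0,"ay":0,"az":0},{"gripper":5,"tx":0,"ty":0,"tz":0,"ax":0,"ay":0,"az":0},{"gripper":5,"tx":0,"ty":0,"tz":0,"ax":0,"ay":0,"az":0},{"gripper":5,"tx":0,"ty":0,"tz":0,"ax":0,"ay":0,"az":0}]' --newtons 30

```text
clock: 4.25
ee_pos: [0.5339, 0.1517, 0.0976]
tcp_rot: [[0.994, -0.108, 0.0], [-0.108, -0.994, 0.0], [0.0, -0.0, -1.0]]
contact_force: [-0.2, 0.2, 1.6]
grip_width: 0.15
```

Run:
```python
from h import *
plan([.533,.152,.097],down(-6.2))
m=np.array([.532,.141]);y=np.array([.107,.994])
print('travel',(ctrl.read_state()['ee_pos'][:2]-m)@y)
```

```text
t 4.25 turn [-0.01 -0.02  0.  ] shift [-0.9 -0.2  0.6] |turn| 0.0 |d| 1.0 F [-0.2  0.2  1.6] g 0.14993237205698232 j [ 10.    8.7  88.1   0.   83.2 106.2]
travel 0.010829435685784383
```

carry_out --steps '[{"gripper":5,"tx":0,"ty":-6,"tz":0,"ax":0,"ay":0,"az":0},{"gripper":5,"tx":0,"ty":-13,"tz":0,"ax":0,"ay":0,"az":0},{"gripper":5,"tx":0,"ty":-13,"tz":0,"ax":0,"ay":0,"az":0},{"gripper":5,"tx":0,"ty":-13,"tz":0,"ax":0,"ay":0,"az":0},{"gripper":5,"tx":0,"ty":-13,"tz":0,"ax":0,"ay":0,"az":0},{"gripper":5,"tx":0,"ty":-13,"tz":0,"ax":0,"ay":0,"az":0},{"gripper":5,"tx":0,"ty":-13,"tz":0,"ax":0,"ay":0,"az":0},{"gripper":5,"tx":0,"ty":-10,"tz":0,"ax":0,"ay":0,"az":0},{"gripper":5,"tx":0,"ty":-4,"tz":0,"ax":0,"ay":0,"az":0},{"gripper":5,"tx":0,"ty":0,"tz":0,"ax":0,"ay":0,"az":0},{"gripper":5,"tx":0,"ty":0,"tz":0,"ax":0,"ay":0,"az":0}]' --newtons 30

```text
clock: 5.35
ee_pos: [0.5446, 0.2504, 0.0976]
tcp_rot: [[0.994, -0.108, 0.001], [-0.108, -0.994, 0.003], [0.001, -0.003, -1.0]]
contact_force: [0.8, 3.2, 1.9]
grip_width: 0.147
```

carry_out --steps '[{"gripper":5,"tx":0,"ty":-2,"tz":0,"ax":0,"ay":0,"az":0},{"gripper":5,"tx":0,"ty":0,"tz":0,"ax":0,"ay":0,"az":0}]' --newtons 30

```text
clock: 5.55
ee_pos: [0.5446, 0.2505, 0.0976]
tcp_rot: [[0.994, -0.108, 0.0], [-0.108, -0.994, -0.001], [0.0, 0.001, -1.0]]
contact_force: [-0.4, -1.3, 2.6]
grip_width: 0.148
```

carry_out --steps '[{"gripper":5,"tx":0,"ty":-2,"tz":0,"ax":0,"ay":0,"az":0},{"gripper":5,"tx":0,"ty":0,"tz":0,"ax":0,"ay":0,"az":0}]' --newtons 30

```text
clock: 5.75
ee_pos: [0.5449, 0.2524, 0.0976]
tcp_rot: [[0.994, -0.108, 0.0], [-0.108, -0.994, -0.001], [0.0, 0.001, -1.0]]
contact_force: [-1.5, -3.0, 3.9]
grip_width: 0.147
```

carry_out --steps '[{"gripper":5,"tx":0,"ty":-2,"tz":0,"ax":0,"ay":0,"az":0},{"gripper":5,"tx":0,"ty":0,"tz":0,"ax":0,"ay":0,"az":0}]' --newtons 30

```text
clock: 5.95
ee_pos: [0.5449, 0.2527, 0.0976]
tcp_rot: [[0.994, -0.109, -0.001], [-0.109, -0.994, -0.005], [-0.0, 0.005, -1.0]]
contact_force: [-1.5, -7.1, 5.6]
grip_width: 0.145
```

carry_out --steps '[{"gripper":5,"tx":0,"ty":-2,"tz":0,"ax":0,"ay":0,"az":0},{"gripper":5,"tx":0,"ty":0,"tz":0,"ax":0,"ay":0,"az":0}]' --newtons 30

```text
clock: 6.15
ee_pos: [0.5449, 0.2528, 0.0976]
tcp_rot: [[0.994, -0.11, -0.002], [-0.11, -0.994, -0.008], [-0.001, 0.008, -1.0]]
contact_force: [-3.1, -12.1, 7.7]
grip_width: 0.15
```

carry_out --steps '[{"gripper":40,"tx":0,"ty":4,"tz":0,"ax":0,"ay":0,"az":0},{"gripper":40,"tx":0,"ty":0,"tz":0,"ax":0,"ay":0,"az":0},{"gripper":40,"tx":0,"ty":0,"tz":0,"ax":0,"ay":0,"az":0},{"gripper":40,"tx":0,"ty":0,"tz":0,"ax":0,"ay":0,"az":0},{"gripper":40,"tx":0,"ty":0,"tz":-20,"ax":0,"ay":0,"az":0},{"gripper":40,"tx":0,"ty":0,"tz":-40,"ax":0,"ay":0,"az":0},{"gripper":40,"tx":0,"ty":0,"tz":-40,"ax":0,"ay":0,"az":0},{"gripper":40,"tx":0,"ty":0,"tz":-40,"ax":0,"ay":0,"az":0},{"gripper":40,"tx":0,"ty":0,"tz":0,"ax":0,"ay":0,"az":0}]' --newtons 30

```text
clock: 7.05
ee_pos: [0.5474, 0.2545, 0.2455]
tcp_rot: [[0.994, -0.107, 0.013], [-0.107, -0.994, 0.005], [0.012, -0.006, -1.0]]
contact_force: [0.5, 0.2, 1.0]
grip_width: 0.424
```

```bash
cat >> h.py <<'E'
def tilt(yaw,pitch): # tool z points forward(yaw) and down by pitch deg (90=down,>90 back); tool y=-cup y
    a,p=np.radians(yaw),np.radians(pitch);c=np.array([np.cos(a),np.sin(a),0]);k=np.array([0,0,1.])
    z=c*np.cos(p)-k*np.sin(p);y=-np.cross(k,c);return np.stack([np.cross(y,z),y,z],1)
E
python3 - <<'E'
from h import *
R=tilt(-21.8,45);print(R)
G=np.array([.5129,-.2070,.085]);T=G+.008*R[:,2];pre=T-.1*R[:,2];print(T,pre)
plan(pre+[0,0,.06],R)
plan(pre+[0,0,.06])
I,D=ctrl.snapshot('top');cv2.imwrite('pics/t2.png',I);np.savez('t2.npz',I=I,D=D)
I,D=ctrl.snapshot('side');cv2.imwrite('pics/s2.png',I);np.savez('s2.npz',I=I,D=D)
E
```

```text
[[ 0.65653862 -0.37136784  0.65653862]
 [-0.26259671 -0.92848583 -0.26259671]
 [ 0.70710678  0.         -0.70710678]]
[ 0.51815231 -0.20910077  0.07934315] [ 0.45249845 -0.1828411   0.15005382]
t 7.05 turn [-6.58 44.05 14.63] shift [ 27.5 441.3  77.6] |turn| 46.9 |d| 449.0 F [0.5 0.2 1. ] g 0.4239756605000927 j [ 19.5  11.1  68.4   0.   99.7 115.7]
t 7.05 turn [0. 0. 0.] shift [-47.9 445.2  32. ] |turn| 0.0 |d| 449.0 F [0.5 0.2 1. ] g 0.4239756605000927 j [ 19.5  11.1  68.4   0.   99.7 115.7]
```

View pics/t2.png

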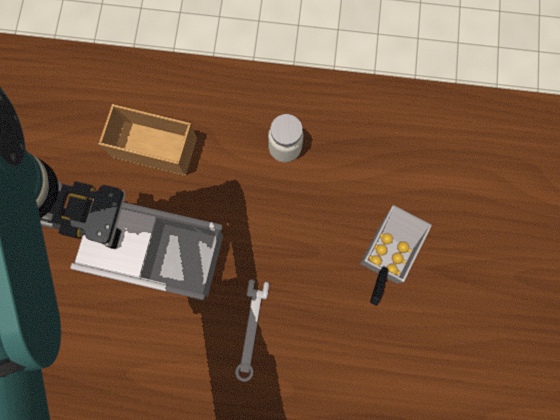

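View pics/s2.png

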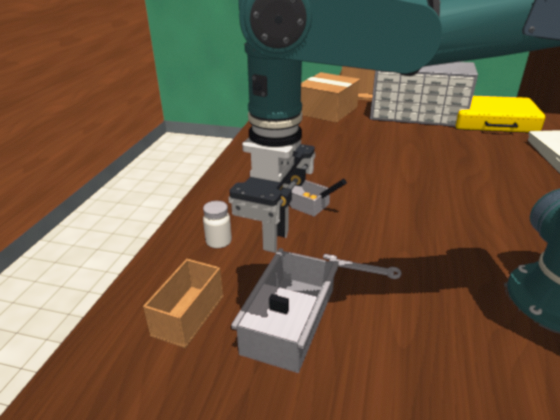

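carry_out --steps '[{"gripper":40,"tx":-4,"ty":37,"tz":0,"ax":0,"ay":0,"az":0},{"gripper":40,"tx":-4,"ty":37,"tz":0,"ax":0,"ay":0,"az":0},{"gripper":40,"tx":-4,"ty":37,"tz":0,"ax":0,"ay":0,"az":0},{"gripper":40,"tx":-4,"ty":37,"tz":0,"ax":0,"ay":0,"az":0},{"gripper":40,"tx":-4,"ty":37,"tz":0,"ax":0,"ay":0,"az":0},{"gripper":40,"tx":-4,"ty":37,"tz":0,"ax":0,"ay":0,"az":0},{"gripper":40,"tx":-4,"ty":37,"tz":0,"ax":0,"ay":0,"az":0},{"gripper":40,"tx":-4,"ty":37,"tz":0,"ax":0,"ay":0,"az":0},{"gripper":40,"tx":-4,"ty":37,"tz":0,"ax":0,"ay":0,"az":0},{"gripper":40,"tx":-4,"ty":37,"tz":0,"ax":0,"ay":0,"az":0},{"gripper":40,"tx":-4,"ty":37,"tz":0,"ax":0,"ay":0,"az":0},{"gripper":40,"tx":-4,"ty":37,"tz":0,"ax":0,"ay":0,"az":0},{"gripper":40,"tx":0,"ty":0,"tz":0,"ax":-1.1,"ay":7.3,"az":2.4},{"gripper":40,"tx":0,"ty":0,"tz":0,"ax":-1.1,"ay":7.3,"az":2.4},{"gripper":40,"tx":0,"ty":0,"tz":0,"ax":-1.1,"ay":7.3,"az":2.4},{"gripper":40,"tx":0,"ty":0,"tz":0,"ax":-1.1,"ay":7.3,"az":2.4},{"gripper":40,"tx":0,"ty":0,"tz":0,"ax":-1.1,"ay":7.3,"az":2.4},{"gripper":40,"tx":0,"ty":0,"tz":0,"ax":-1.1,"ay":7.3,"az":2.4},{"gripper":40,"tx":0,"ty":0,"tz":0,"ax":0,"ay":0,"az":0},{"gripper":40,"tx":0,"ty":0,"tz":0,"ax":0,"ay":0,"az":0}]' --newtons 30

```text
clock: 9.15
ee_pos: [0.4485, -0.1828, 0.2355]
tcp_rot: [[0.673, -0.368, 0.642], [-0.257, -0.93, -0.263], [0.694, 0.012, -0.72]]
contact_force: [0.5, -0.9, 0.6]
grip_width: 0.422
```

Run:
```python
from h import *
R=tilt(-21.8,45)
G=np.array([.5129,-.2070,.085]);T=G+.008*R[:,2];pre=T-.1*R[:,2]
plan(pre,R)
```

```text
t 9.15 turn [0.34 1.06 0.62] shift [-57.8  -1.4  63.1] |turn| 1.3 |d| 86.0 F [ 0.5 -0.9  0.6] g 0.4220203269001799 j [-35.2 -36.4 118.8  10.9  54.9  73.3]
```

carry_out --steps '[{"gripper":40,"tx":0,"ty":0,"tz":0,"ax":0.3,"ay":1.1,"az":0.6},{"gripper":40,"tx":-19,"ty":-0.5,"tz":30,"ax":0,"ay":0,"az":0},{"gripper":40,"tx":-19,"ty":-0.5,"tz":30,"ax":0,"ay":0,"az":0},{"gripper":40,"tx":-19,"ty":-0.5,"tz":30,"ax":0,"ay":0,"az":0},{"gripper":40,"tx":0,"ty":0,"tz":0,"ax":0,"ay":0,"az":0},{"gripper":40,"tx":0,"ty":0,"tz":0,"ax":0,"ay":0,"az":0}]' --newtons 30

```text
clock: 9.75
ee_pos: [0.4729, -0.1915, 0.1349]
tcp_rot: [[0.653, -0.372, 0.659], [-0.261, -0.928, -0.265], [0.71, 0.001, -0.704]]
contact_force: [0.1, -1.1, 0.3]
grip_width: 0.424
```

Run:
```python
from h import *
R=tilt(-21.8,45)
G=np.array([.5129,-.2070,.085]);T=G+.008*R[:,2]
plan(T,R)
c=cam('wrist');I,D=ctrl.snapshot('wrist');cv2.imwrite('pics/w3.png',I);P=cloud('wrist',D,c);P[D<=0]=-9
# handle: dark pixels near the handle
m=(np.linalg.norm(P-G,axis=-1)<.05)&(I.max(2)<90)&(P[...,2]>.055)
Q=P[m];print(m.sum(),Q.mean(0),np.linalg.svd(Q-Q.mean(0))[2][0])
L=(Q-G)@R;print('in tool axes rel G mm',np.percentile(L*1000,[2,50,98],axis=0).round(1))
```

```text
t 9.75 turn [ 0.07 -0.27 -0.01] shift [-4.9 -0.5 73.6] |turn| 0.3 |d| 74.0 F [ 0.1 -1.1  0.3] g 0.42378856221483135 j [-34.3 -28.9 127.2  14.4  38.   69.7]
817 [ 0.49830878 -0.20099445  0.10507857] [-0.74415027  0.29246489  0.60058694]
in tool axes rel G mm [[ -6.9  -6.6 -38.8]
 [  5.4  -0.1 -35.3]
 [  7.    6.4  18. ]]
```

View pics/w3.png

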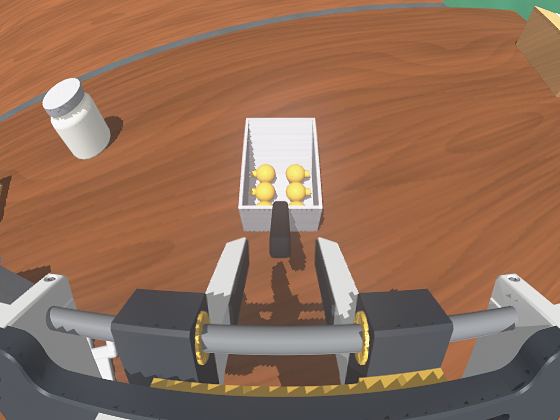

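carry_out --steps '[{"gripper":40,"tx":-4.5,"ty":-0.5,"tz":10,"ax":0,"ay":-0.3,"az":0},{"gripper":40,"tx":0,"ty":0,"tz":15,"ax":0,"ay":0,"az":0},{"gripper":40,"tx":0,"ty":0,"tz":15,"ax":0,"ay":0,"az":0},{"gripper":40,"tx":0,"ty":0,"tz":15,"ax":0,"ay":0,"az":0},{"gripper":40,"tx":0,"ty":0,"tz":12,"ax":0,"ay":0,"az":0},{"gripper":40,"tx":0,"ty":0,"tz":6,"ax":0,"ay":0,"az":0},{"gripper":40,"tx":0,"ty":0,"tz":0,"ax":0,"ay":0,"az":0},{"gripper":40,"tx":0,"ty":0,"tz":0,"ax":0,"ay":0,"az":0}]' --newtons 30

```text
clock: 10.6
ee_pos: [0.5173, -0.2087, 0.0798]
tcp_rot: [[0.656, -0.372, 0.656], [-0.262, -0.928, -0.264], [0.708, 0.001, -0.707]]
contact_force: [-0.2, -0.2, -0.9]
grip_width: 0.423
```

Run:
```python
from h import *
R=tilt(-21.8,45)
G=np.array([.5129,-.2070,.085]);T=G+.008*R[:,2]
plan(T,R)
c=cam('wrist');I,D=ctrl.snapshot('wrist');cv2.imwrite('pics/w4.png',I)
```

```text
t 10.6 turn [ 0.09 -0.05  0.01] shift [0.3 0.1 1. ] |turn| 0.1 |d| 1.0 F [-0.2 -0.2 -0.9] g 0.4227905694981538 j [-32.3 -16.  125.8  16.5  26.5  67.7]
```

View pics/w4.png

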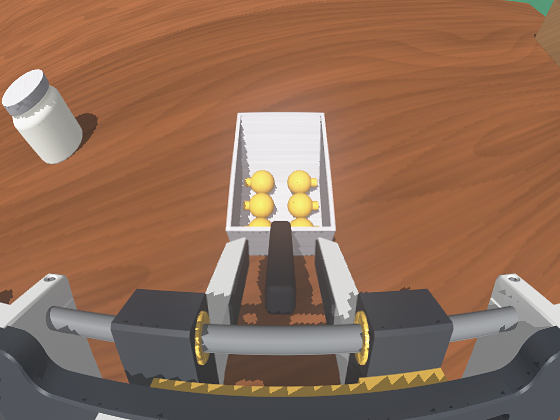

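carry_out --steps '[{"gripper":5,"tx":0,"ty":0,"tz":0,"ax":0,"ay":0,"az":0},{"gripper":5,"tx":0,"ty":0,"tz":0,"ax":0,"ay":0,"az":0},{"gripper":5,"tx":0,"ty":0,"tz":0,"ax":0,"ay":0,"az":0},{"gripper":5,"tx":0,"ty":0,"tz":0,"ax":0,"ay":0,"az":0},{"gripper":5,"tx":0,"ty":0,"tz":0,"ax":0,"ay":0,"az":0},{"gripper":5,"tx":0,"ty":0,"tz":0,"ax":0,"ay":0,"az":0}]' --newtons 55

```text
clock: 11.25
ee_pos: [0.517, -0.2085, 0.0791]
tcp_rot: [[0.657, -0.372, 0.656], [-0.263, -0.928, -0.264], [0.707, 0.001, -0.707]]
contact_force: [-3.8, 0.8, 2.7]
grip_width: 0.141
```

carry_out --steps '[{"gripper":5,"tx":7,"ty":0,"tz":-7,"ax":0,"ay":0,"az":0},{"gripper":5,"tx":7,"ty":0,"tz":-7,"ax":0,"ay":0,"az":0},{"gripper":5,"tx":7,"ty":0,"tz":-7,"ax":0,"ay":0,"az":0},{"gripper":5,"tx":0,"ty":0,"tz":0,"ax":0,"ay":0,"az":0},{"gripper":5,"tx":0,"ty":0,"tz":0,"ax":0,"ay":0,"az":0}]' --newtons 55

```text
clock: 11.75
ee_pos: [0.517, -0.2085, 0.109]
tcp_rot: [[0.657, -0.372, 0.656], [-0.262, -0.928, -0.264], [0.707, 0.001, -0.707]]
contact_force: [-0.4, 0.8, -2.0]
grip_width: 0.145
```

Run:
```python
from h import *
plan([.5173,-.2087,.0798])
I,D=ctrl.snapshot('side');cv2.imwrite('pics/s5.png',cv2.resize(I[140:260,230:400],None,fx=4,fy=4))
I,D=ctrl.snapshot('wrist');cv2.imwrite('pics/w5.png',I)
```

```text
t 11.75 turn [0. 0. 0.] shift [-20.4   0.1  20.9] |turn| 0.0 |d| 29.0 F [-0.4  0.8 -2. ] g 0.14515443114239865 j [-32.3 -18.6 123.9  14.3  31.   70.2]
```

View pics/s5.png

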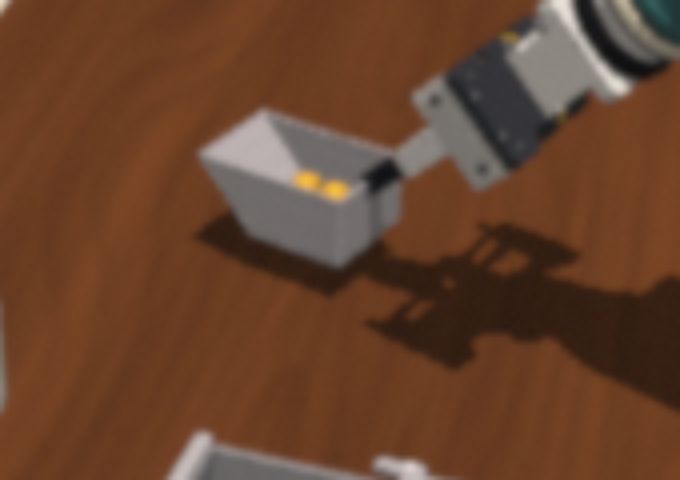

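View pics/w5.png

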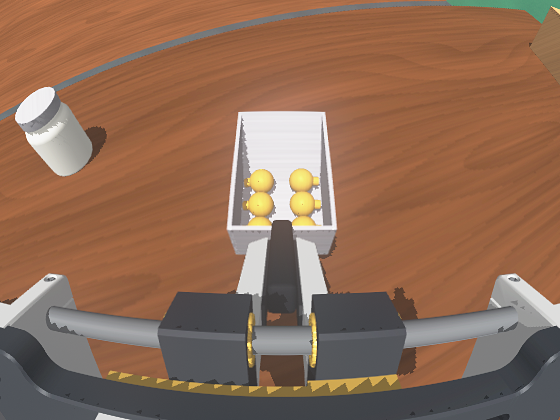

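carry_out --steps '[{"gripper":5,"tx":8,"ty":0,"tz":-8,"ax":0,"ay":0,"az":0},{"gripper":5,"tx":12,"ty":0,"tz":-12,"ax":0,"ay":0,"az":0},{"gripper":5,"tx":14,"ty":0,"tz":-14,"ax":0,"ay":0,"az":0},{"gripper":5,"tx":14,"ty":0,"tz":-14,"ax":0,"ay":0,"az":0},{"gripper":5,"tx":14,"ty":0,"tz":-14,"ax":0,"ay":0,"az":0},{"gripper":5,"tx":8,"ty":0,"tz":-8,"ax":0,"ay":0,"az":0},{"gripper":5,"tx":0,"ty":0,"tz":0,"ax":0,"ay":0,"az":0},{"gripper":5,"tx":0,"ty":0,"tz":0,"ax":0,"ay":-1,"az":0},{"gripper":5,"tx":0,"ty":0,"tz":0,"ax":0,"ay":-1.5,"az":0},{"gripper":5,"tx":0,"ty":0,"tz":0,"ax":0,"ay":-1.5,"az":0},{"gripper":5,"tx":0,"ty":0,"tz":0,"ax":0,"ay":-1.5,"az":0},{"gripper":5,"tx":0,"ty":0,"tz":0,"ax":0,"ay":-1.5,"az":0},{"gripper":5,"tx":0,"ty":0,"tz":0,"ax":0,"ay":-1.5,"az":0},{"gripper":5,"tx":0,"ty":0,"tz":0,"ax":0,"ay":-1.5,"az":0},{"gripper":5,"tx":0,"ty":0,"tz":0,"ax":0,"ay":-2,"az":0},{"gripper":5,"tx":0,"ty":0,"tz":0,"ax":0,"ay":-2,"az":0},{"gripper":5,"tx":0,"ty":0,"tz":0,"ax":0,"ay":-2,"az":0},{"gripper":5,"tx":0,"ty":0,"tz":0,"ax":0,"ay":-2,"az":0},{"gripper":5,"tx":0,"ty":0,"tz":0,"ax":0,"ay":-2,"az":0},{"gripper":5,"tx":0,"ty":0,"tz":0,"ax":0,"ay":0,"az":0}]' --newtons 55

```text
clock: 13.85
ee_pos: [0.5174, -0.2086, 0.2062]
tcp_rot: [[0.842, -0.372, 0.39], [-0.338, -0.928, -0.157], [0.42, 0.001, -0.908]]
contact_force: [1.2, 0.1, -2.4]
grip_width: 0.146
```

```bash
cat >> h.py <<'E'
def pour(lip,yaw,th):
    R=tilt(yaw,45+th);t=np.radians(th);a=np.radians(yaw);c=np.array([np.cos(a),np.sin(a),0])
    x=c*np.cos(t)-np.array([0,0,np.sin(t)]);z=c*np.sin(t)+np.array([0,0,np.cos(t)])
    G=np.array(lip)-.152*x+.035*z;return G+.008*R[:,2],R
E
python3 - <<'E'
from h import *
I,D=ctrl.snapshot('wrist');cv2.imwrite('pics/w6.png',I)
I,D=ctrl.snapshot('side');cv2.imwrite('pics/s6.png',I)
p,R=pour([.507,.144,.16],8,23);print(p);plan(p,R);plan(p)
E
```

```text
[0.38495511 0.12684771 0.24419133]
t 13.95 turn [ 11.91  -2.78 -27.38] shift [ -63.6 -350.1  -66.8] |turn| 30.0 |d| 362.0 F [-0.6  0.5 -3.8] g 0.1465931414673536 j [-29.8 -12.   99.4   3.6  68.   81.4]
t 13.95 turn [0. 0. 0.] shift [-208.1 -261.8 -138.6] |turn| 0.0 |d| 362.0 F [-0.6  0.5 -3.8] g 0.1465931414673536 j [-29.8 -12.   99.4   3.6  68.   81.4]
```

View pics/w6.png

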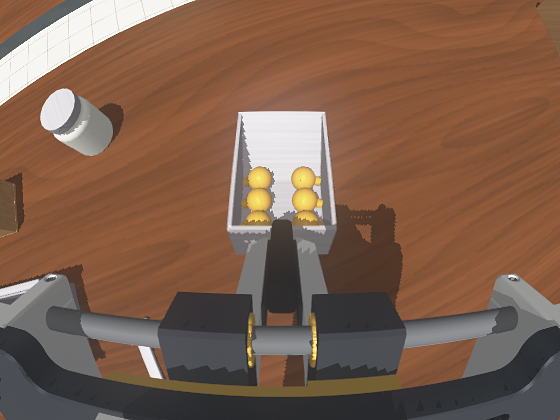

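View pics/s6.png

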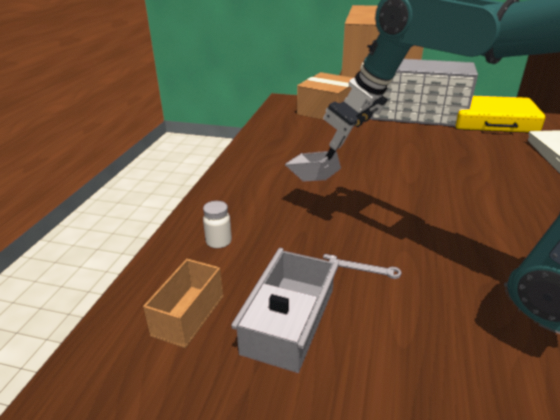

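carry_out --steps '[{"gripper":5,"tx":0,"ty":0,"tz":-10,"ax":1.0,"ay":-0.2,"az":-2.2},{"gripper":5,"tx":0,"ty":0,"tz":-15,"ax":1.7,"ay":-0.4,"az":-3.9},{"gripper":5,"tx":0,"ty":0,"tz":-15,"ax":1.7,"ay":-0.4,"az":-3.9},{"gripper":5,"tx":0,"ty":0,"tz":-15,"ax":1.7,"ay":-0.4,"az":-3.9},{"gripper":5,"tx":0,"ty":0,"tz":-7,"ax":1.7,"ay":-0.4,"az":-3.9},{"gripper":5,"tx":0,"ty":0,"tz":0,"ax":1.7,"ay":-0.4,"az":-3.9},{"gripper":5,"tx":0,"ty":0,"tz":0,"ax":1.7,"ay":-0.4,"az":-3.9},{"gripper":5,"tx":0,"ty":0,"tz":0,"ax":0.8,"ay":-0.2,"az":-1.8},{"gripper":5,"tx":-2,"ty":-10,"tz":0,"ax":0,"ay":0,"az":0},{"gripper":5,"tx":-4,"ty":-20,"tz":0,"ax":0,"ay":0,"az":0},{"gripper":5,"tx":-5,"ty":-28,"tz":0,"ax":0,"ay":0,"az":0},{"gripper":5,"tx":-6,"ty":-32,"tz":0,"ax":0,"ay":0,"az":0},{"gripper":5,"tx":-6,"ty":-32,"tz":0,"ax":0,"ay":0,"az":0},{"gripper":5,"tx":-6,"ty":-32,"tz":0,"ax":0,"ay":0,"az":0},{"gripper":5,"tx":-6,"ty":-32,"tz":0,"ax":0,"ay":0,"az":0},{"gripper":5,"tx":-6,"ty":-32,"tz":0,"ax":0,"ay":0,"az":0},{"gripper":5,"tx":-5,"ty":-28,"tz":0,"ax":0,"ay":0,"az":0},{"gripper":5,"tx":-4,"ty":-22,"tz":0,"ax":0,"ay":0,"az":0},{"gripper":5,"tx":-2,"ty":-14,"tz":0,"ax":0,"ay":0,"az":0},{"gripper":5,"tx":0,"ty":0,"tz":0,"ax":0,"ay":0,"az":0}]' --newtons 55

```text
clock: 15.95
ee_pos: [0.4038, 0.0732, 0.2439]
tcp_rot: [[0.917, 0.144, 0.372], [0.133, -0.99, 0.055], [0.377, -0.001, -0.926]]
contact_force: [-0.3, 0.0, -2.5]
grip_width: 0.147
```

Run:
```python
from h import *
I,D=ctrl.snapshot('wrist');cv2.imwrite('pics/w7.png',I)
p,R=pour([.507,.144,.15],8,23);print(p);plan(p,R)
```

```text
[0.38495511 0.12684771 0.23419133]
t 16.0 turn [-0.07 -0.12  0.18] shift [-14.4 -56.9   4.8] |turn| 0.2 |d| 59.0 F [ 0.9 -0.1 -2.2] g 0.14657405988378785 j [ -0.6 -31.1 107.3   3.3  82.   81.4]
```

View pics/w7.png

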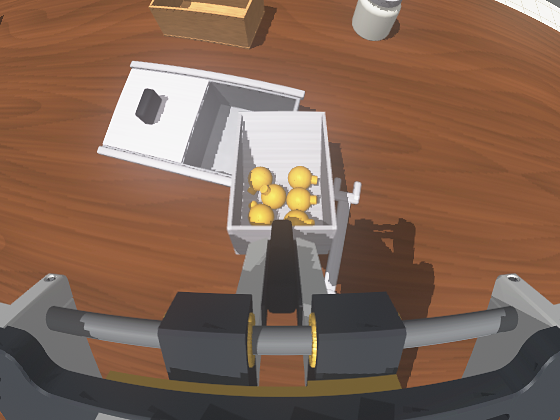

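carry_out --steps '[{"gripper":5,"tx":-3,"ty":-12,"tz":1,"ax":0,"ay":0,"az":0},{"gripper":5,"tx":-4,"ty":-17,"tz":1,"ax":0,"ay":0,"az":0},{"gripper":5,"tx":-4,"ty":-17,"tz":1,"ax":0,"ay":0,"az":0},{"gripper":5,"tx":-3,"ty":-11,"tz":1,"ax":0,"ay":0,"az":0},{"gripper":5,"tx":0,"ty":0,"tz":0,"ax":0,"ay":0,"az":0},{"gripper":5,"tx":5.7,"ty":0,"tz":-0.4,"ax":0,"ay":-3,"az":0},{"gripper":5,"tx":5.7,"ty":0,"tz":-0.4,"ax":0,"ay":-3,"az":0},{"gripper":5,"tx":5.7,"ty":0,"tz":-0.4,"ax":0,"ay":-3,"az":0},{"gripper":5,"tx":5.7,"ty":0,"tz":-0.4,"ax":0,"ay":-3,"az":0},{"gripper":5,"tx":5.7,"ty":0,"tz":-0.4,"ax":0,"ay":-3,"az":0},{"gripper":5,"tx":0,"ty":0,"tz":0,"ax":0,"ay":0,"az":0},{"gripper":5,"tx":0,"ty":0,"tz":0,"ax":0,"ay":0,"az":0}]' --newtons 55

```text
clock: 17.2
ee_pos: [0.4128, 0.1288, 0.2449]
tcp_rot: [[0.983, 0.139, 0.123], [0.138, -0.99, 0.017], [0.124, 0.0, -0.992]]
contact_force: [0.1, 0.8, -3.0]
grip_width: 0.148
```

Run:
```python
from h import *
I,D=ctrl.snapshot('wrist');cv2.imwrite('pics/w8.png',I)
s=ctrl.read_state();R=s['tcp_rot'];print('lip now',s['ee_pos']+R@[.0827,0,.1242],'pitch',np.degrees(np.arctan2(-R[2,2],R[2,0])))
p,R=pour([.507,.144,.12],8,38);print(p);plan(p,R)
I,D=ctrl.snapshot('top');cv2.imwrite('pics/t8.png',I)
```

```text
lip now [0.50891711 0.14241575 0.13206109] pitch 82.87486145555661
[0.41069195 0.13046479 0.23322055]
t 17.25 turn [ 0.01 -0.13 -0.01] shift [-2.9 -1.8 11.6] |turn| 0.1 |d| 12.0 F [-0.8 -0.9 -2.9] g 0.1457616092193512 j [ 10.  -16.   94.8  -0.3  94.   92. ]
```

View pics/w8.png

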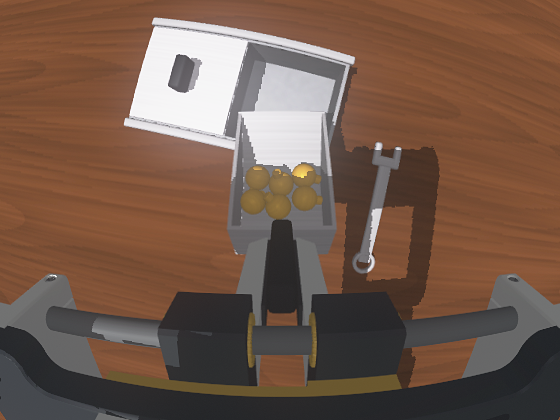

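View pics/t8.png

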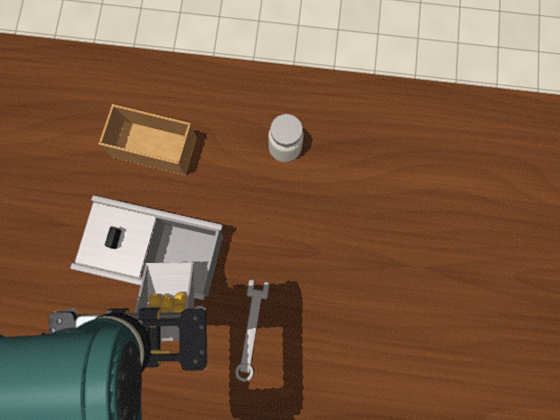

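```bash
python3 - <<'E'
from h import *
for p in [(147,263),(192,265),(170,264)]: print(onz('top',*p,.132).round(4))
for n,p in dict(mouth=[.532,.141,.076],part=[.538,.197,.076],nearmid=[.478,.147,.076]).items(): print(n,proj('top',p))
E
python3 -c "
import cv2;I=cv2.imread('pics/t8.png');cv2.imwrite('pics/t8z.png',cv2.resize(I[190:320,60:240],None,fx=4,fy=4))"
```

```text
[0.5046 0.1785 0.132 ]
[0.5101 0.1057 0.132 ]
[0.5074 0.1413 0.132 ]
mouth [178.43947311 253.36031875]
part [147.11223388 246.13067867]
nearmid [170.10744873 284.09575297]
```

View pics/t8z.png

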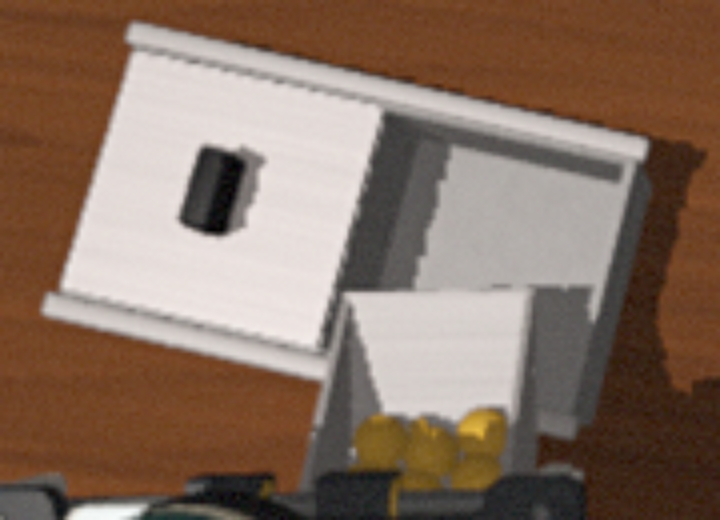

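carry_out --steps '[{"gripper":5,"tx":5.5,"ty":1,"tz":0,"ax":0,"ay":-3,"az":0},{"gripper":5,"tx":6,"ty":1,"tz":0,"ax":0,"ay":-3,"az":0},{"gripper":5,"tx":6.5,"ty":1,"tz":0,"ax":0,"ay":-3,"az":0},{"gripper":5,"tx":6.5,"ty":1,"tz":0,"ax":0,"ay":-3,"az":0},{"gripper":5,"tx":6.5,"ty":0,"tz":0,"ax":0,"ay":-3,"az":0},{"gripper":5,"tx":6.5,"ty":0,"tz":-4.3,"ax":0,"ay":-3,"az":0},{"gripper":5,"tx":0,"ty":0,"tz":0,"ax":0,"ay":0,"az":0},{"gripper":5,"tx":0,"ty":0,"tz":0,"ax":0,"ay":0,"az":0}]' --newtons 55

```text
clock: 18.1
ee_pos: [0.4504, 0.1309, 0.2491]
tcp_rot: [[0.973, 0.14, -0.186], [0.138, -0.99, -0.026], [-0.188, 0.0, -0.982]]
contact_force: [-0.7, -0.0, -3.2]
grip_width: 0.144
```

Run:
```python
from h import *
s=ctrl.read_state();R=s['tcp_rot'];print('lip now',s['ee_pos']+R@[.0827,0,.1242],'pitch',np.degrees(np.arctan2(-R[2,2],R[2,0])))
p,R=pour([.507,.140,.11],8,56);plan(p,R)
I,D=ctrl.snapshot('top');cv2.imwrite('pics/t9.png',cv2.resize(I[190:320,60:240],None,fx=4,fy=4))
I,D=ctrl.snapshot('side');cv2.imwrite('pics/s9.png',cv2.resize(I[190:370,200:400],None,fx=3,fy=3))
```

```text
lip now [0.50780707 0.13897442 0.11155944] pitch 100.81461098347151
t 18.1 turn [ 0.02 -0.19  0.05] shift [ 0.  -1.2  1.4] |turn| 0.2 |d| 2.0 F [-0.7 -0.  -3.2] g 0.14418252515471666 j [  9.1   2.5  78.2   0.2 110.1  91.1]
```

View pics/t9.png

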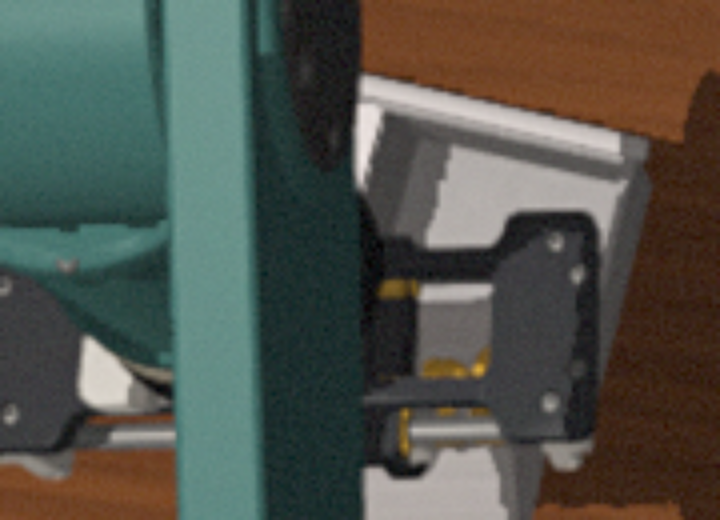

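View pics/s9.png

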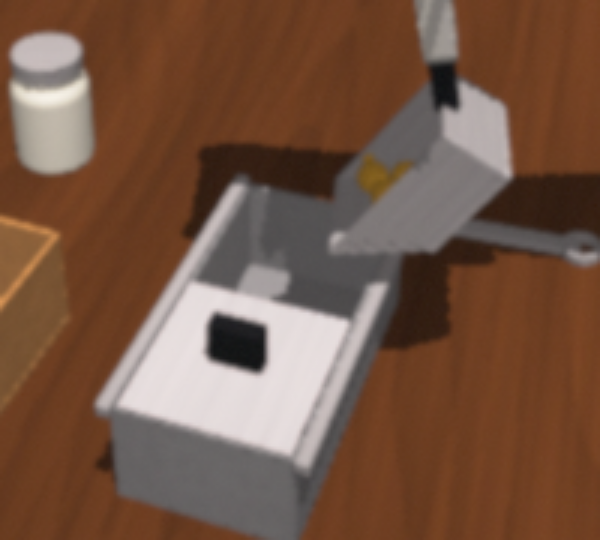

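carry_out --steps '[{"gripper":5,"tx":5.4,"ty":0,"tz":-1,"ax":0,"ay":-2.5,"az":0},{"gripper":5,"tx":5.4,"ty":0,"tz":-1,"ax":0,"ay":-2.5,"az":0},{"gripper":5,"tx":5.4,"ty":0,"tz":-1,"ax":0,"ay":-2.5,"az":0},{"gripper":5,"tx":5.4,"ty":0,"tz":-2,"ax":0,"ay":-2.5,"az":0},{"gripper":5,"tx":0,"ty":0,"tz":0,"ax":0,"ay":0,"az":0},{"gripper":5,"tx":5.4,"ty":0,"tz":-3.6,"ax":0,"ay":-2.5,"az":0},{"gripper":5,"tx":5.4,"ty":0,"tz":-3.6,"ax":0,"ay":-2.5,"az":0},{"gripper":5,"tx":0,"ty":0,"tz":0,"ax":0,"ay":0,"az":0},{"gripper":5,"tx":0,"ty":0,"tz":0,"ax":0,"ay":0,"az":0}]' --newtons 55

```text
clock: 19.1
ee_pos: [0.4847, 0.1358, 0.2515]
tcp_rot: [[0.891, 0.14, -0.431], [0.126, -0.99, -0.061], [-0.435, 0.0, -0.9]]
contact_force: [0.3, -0.1, -1.9]
grip_width: 0.147
```

Run:
```python
from h import *
s=ctrl.read_state();R=s['tcp_rot'];print('lip now',s['ee_pos']+R@[.0827,0,.1242],'pitch',np.degrees(np.arctan2(-R[2,2],R[2,0])),s['joints'].round(1))
I,D=ctrl.snapshot('side');cv2.imwrite('pics/s10.png',cv2.resize(I[190:370,200:400],None,fx=3,fy=3))
```

```text
lip now [0.50494855 0.13868644 0.10370587] pitch 115.79027861768968 [  8.9  17.9  63.2   0.5 124.7  91.1]
```

View pics/s10.png

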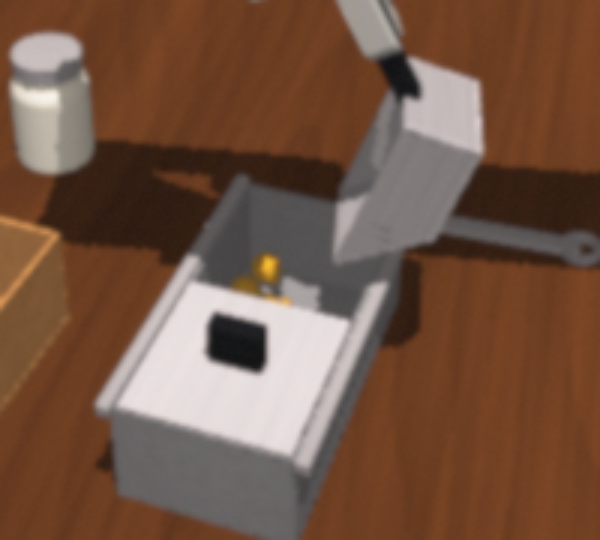

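carry_out --steps '[{"gripper":5,"tx":6,"ty":0,"tz":-3.6,"ax":0,"ay":-2.5,"az":0},{"gripper":5,"tx":6,"ty":0,"tz":-3.6,"ax":0,"ay":-2.5,"az":0},{"gripper":5,"tx":0,"ty":0,"tz":0,"ax":0,"ay":0,"az":0},{"gripper":5,"tx":6,"ty":0,"tz":-3.6,"ax":0,"ay":-2.5,"az":0},{"gripper":5,"tx":6,"ty":0,"tz":-3.6,"ax":0,"ay":-2.5,"az":0},{"gripper":5,"tx":6,"ty":0,"tz":-3.6,"ax":0,"ay":-2.5,"az":0},{"gripper":5,"tx":6,"ty":0,"tz":-3.6,"ax":0,"ay":-2.5,"az":0},{"gripper":5,"tx":6,"ty":0,"tz":-3.6,"ax":0,"ay":-2.5,"az":0},{"gripper":5,"tx":0,"ty":0,"tz":0,"ax":0,"ay":0,"az":0},{"gripper":5,"tx":0,"ty":0,"tz":0,"ax":0,"ay":0,"az":0},{"gripper":5,"tx":0,"ty":0,"tz":0,"ax":0,"ay":0,"az":0}]' --newtons 55

```text
clock: 20.25
ee_pos: [0.5329, 0.1427, 0.2503]
tcp_rot: [[0.721, 0.14, -0.678], [0.102, -0.99, -0.096], [-0.685, 0.0, -0.728]]
contact_force: [-0.5, 0.4, -1.1]
grip_width: 0.146
```

Run:
```python
from h import *
s=ctrl.read_state();R=s['tcp_rot'];print('lip now',s['ee_pos']+R@[.0827,0,.1242],'pitch',np.degrees(np.arctan2(-R[2,2],R[2,0])),s['joints'].round(1),s['contact_force'])
I,D=ctrl.snapshot('side');cv2.imwrite('pics/s11.png',cv2.resize(I[190:370,200:400],None,fx=3,fy=3))
I,D=ctrl.snapshot('wrist');cv2.imwrite('pics/w11.png',I)
```

```text
lip now [0.50830078 0.13920268 0.10316509] pitch 133.24117673722395 [  8.8  37.2  42.8   0.8 143.2  91.2] [-0.54162502  0.39884743 -1.09209754]
```

View pics/s11.png

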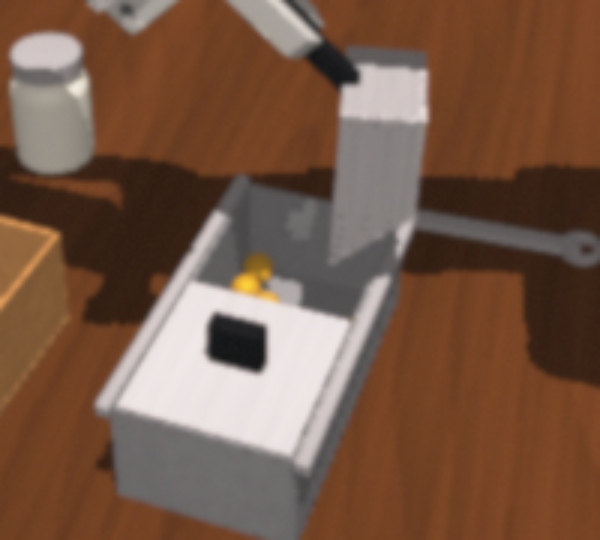

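View pics/w11.png

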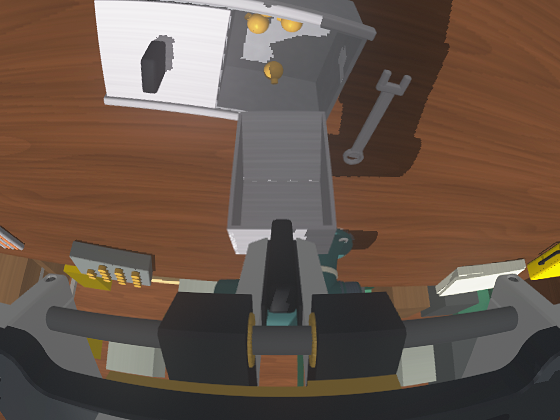

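carry_out --steps '[{"gripper":5,"tx":-10,"ty":0,"tz":-11,"ax":0,"ay":0,"az":0},{"gripper":5,"tx":-17,"ty":0,"tz":-18,"ax":0,"ay":0,"az":0},{"gripper":5,"tx":-10,"ty":0,"tz":-11,"ax":0,"ay":0,"az":0},{"gripper":5,"tx":0,"ty":0,"tz":0,"ax":0,"ay":4,"az":0},{"gripper":5,"tx":0,"ty":0,"tz":0,"ax":0,"ay":7,"az":0},{"gripper":5,"tx":0,"ty":0,"tz":0,"ax":0,"ay":7,"az":0},{"gripper":5,"tx":0,"ty":0,"tz":0,"ax":0,"ay":7,"az":0},{"gripper":5,"tx":0,"ty":0,"tz":0,"ax":0,"ay":7,"az":0},{"gripper":5,"tx":0,"ty":0,"tz":0,"ax":0,"ay":7,"az":0},{"gripper":5,"tx":0,"ty":0,"tz":0,"ax":0,"ay":7,"az":0},{"gripper":5,"tx":0,"ty":0,"tz":0,"ax":0,"ay":7,"az":0},{"gripper":5,"tx":0,"ty":0,"tz":0,"ax":0,"ay":4,"az":0},{"gripper":5,"tx":0,"ty":0,"tz":0,"ax":0,"ay":0,"az":0}]' --newtons 55

```text
clock: 21.65
ee_pos: [0.531, 0.1425, 0.3056]
tcp_rot: [[0.962, 0.141, 0.234], [0.137, -0.99, 0.033], [0.236, -0.0, -0.972]]
contact_force: [0.4, -0.1, -2.4]
grip_width: 0.143
```

Run:
```python
from h import *
I,D=ctrl.snapshot('wrist');cv2.imwrite('pics/w12.png',I)
R=tilt(-21.8,45)
plan([.517,-.2085,.16],tilt(-21.8,75))
plan([.517,-.2085,.16],R)
```

```text
t 21.7 turn [-7.37  1.37 28.94] shift [ 74.8 331.6 170.3] |turn| 29.9 |d| 380.0 F [-0.6  0.1 -1.2] g 0.1476827359159495 j [ 9.3 -5.1 79.8 -0.3 91.8 91.2]
t 21.7 turn [-14.79  30.68  26.37] shift [-20.4 331.6 184.9] |turn| 43.1 |d| 380.0 F [-0.6  0.1 -1.2] g 0.1476827359159495 j [ 9.3 -5.1 79.8 -0.3 91.8 91.2]
```

View pics/w12.png

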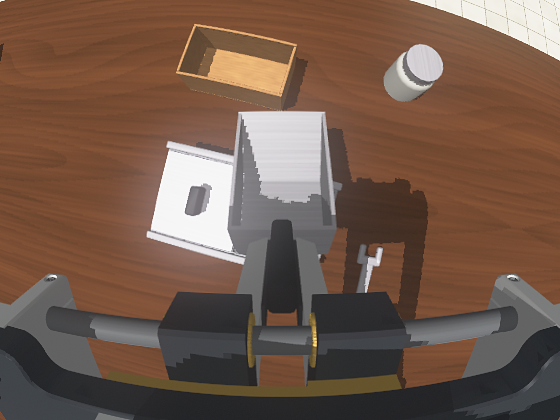

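carry_out --steps '[{"gripper":5,"tx":0,"ty":0,"tz":0,"ax":-0.7,"ay":0.1,"az":2.9},{"gripper":5,"tx":0,"ty":0,"tz":0,"ax":-1.5,"ay":0.3,"az":5.8},{"gripper":5,"tx":0,"ty":0,"tz":0,"ax":-1.5,"ay":0.3,"az":5.8},{"gripper":5,"tx":0,"ty":0,"tz":0,"ax":-1.5,"ay":0.3,"az":5.8},{"gripper":5,"tx":0,"ty":0,"tz":0,"ax":-1.5,"ay":0.3,"az":5.8},{"gripper":5,"tx":0,"ty":0,"tz":0,"ax":-0.7,"ay":0.1,"az":2.9},{"gripper":5,"tx":3,"ty":15,"tz":3,"ax":0,"ay":0,"az":0},{"gripper":5,"tx":6,"ty":30,"tz":7,"ax":0,"ay":0,"az":0},{"gripper":5,"tx":7,"ty":35,"tz":8,"ax":0,"ay":0,"az":0},{"gripper":5,"tx":7,"ty":35,"tz":8,"ax":0,"ay":0,"az":0},{"gripper":5,"tx":7,"ty":35,"tz":8,"ax":0,"ay":0,"az":0},{"gripper":5,"tx":7,"ty":35,"tz":8,"ax":0,"ay":0,"az":0},{"gripper":5,"tx":7,"ty":35,"tz":8,"ax":0,"ay":0,"az":0},{"gripper":5,"tx":7,"ty":35,"tz":8,"ax":0,"ay":0,"az":0},{"gripper":5,"tx":7,"ty":35,"tz":8,"ax":0,"ay":0,"az":0},{"gripper":5,"tx":6,"ty":25,"tz":8,"ax":0,"ay":0,"az":0},{"gripper":5,"tx":4,"ty":12,"tz":5,"ax":0,"ay":0,"az":0},{"gripper":5,"tx":0,"ty":0,"tz":0,"ax":0,"ay":0,"az":0},{"gripper":5,"tx":0,"ty":0,"tz":0,"ax":0,"ay":0,"az":0}]' --newtons 55

```text
clock: 23.6
ee_pos: [0.4921, -0.1925, 0.2448]
tcp_rot: [[0.896, -0.372, 0.24], [-0.36, -0.928, -0.096], [0.259, -0.001, -0.966]]
contact_force: [-0.2, 0.1, -1.9]
grip_width: 0.149
```

Run:
```python
from h import *
plan([.517,-.2085,.12],tilt(-21.8,45))
I,D=ctrl.snapshot('top');cv2.imwrite('pics/t13.png',I)
cv2.imwrite('pics/t13z.png',cv2.resize(I[190:320,60:240],None,fx=4,fy=4))
```

```text
t 23.6 turn [-0.   30.02 -0.07] shift [-67.7   5.6 108.8] |turn| 30.0 |d| 128.0 F [-0.2  0.1 -1.9] g 0.14893989272580352 j [-28.7  -9.3  90.4   1.8  84.   83.2]
```

View pics/t13.png

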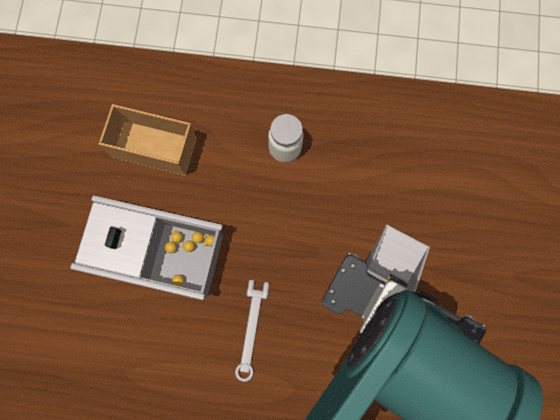

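View pics/t13z.png

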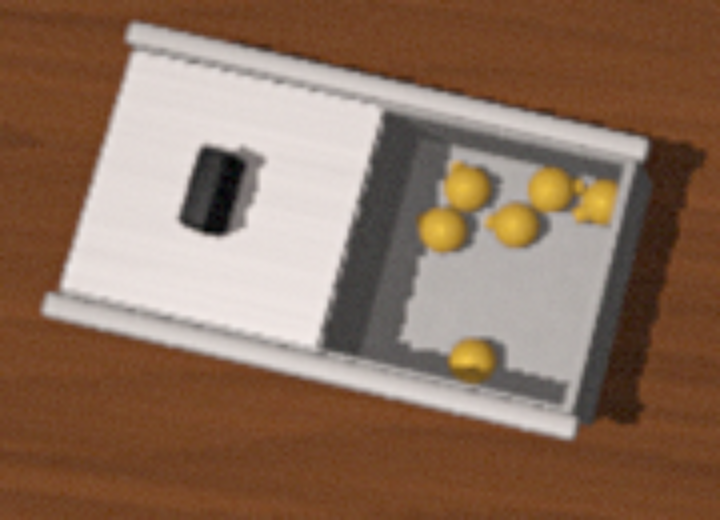

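carry_out --steps '[{"gripper":5,"tx":0,"ty":0,"tz":15,"ax":0,"ay":5,"az":0},{"gripper":5,"tx":0,"ty":0,"tz":0,"ax":0,"ay":6.5,"az":0},{"gripper":5,"tx":0,"ty":0,"tz":0,"ax":0,"ay":6.5,"az":0},{"gripper":5,"tx":0,"ty":0,"tz":0,"ax":0,"ay":6.5,"az":0},{"gripper":5,"tx":0,"ty":0,"tz":0,"ax":0,"ay":5.5,"az":0},{"gripper":5,"tx":-13,"ty":1,"tz":20,"ax":0,"ay":0,"az":0},{"gripper":5,"tx":-13,"ty":1,"tz":20,"ax":0,"ay":0,"az":0},{"gripper":5,"tx":-13,"ty":1,"tz":20,"ax":0,"ay":0,"az":0},{"gripper":5,"tx":-12,"ty":1,"tz":20,"ax":0,"ay":0,"az":0},{"gripper":5,"tx":-6,"ty":1,"tz":12,"ax":0,"ay":0,"az":0},{"gripper":5,"tx":0,"ty":0,"tz":0,"ax":0,"ay":0,"az":0},{"gripper":5,"tx":0,"ty":0,"tz":0,"ax":0,"ay":0,"az":0}]' --newtons 55

```text
clock: 24.85
ee_pos: [0.5173, -0.2071, 0.1255]
tcp_rot: [[0.656, -0.371, 0.657], [-0.262, -0.929, -0.262], [0.708, 0.0, -0.707]]
contact_force: [-0.8, 0.1, -1.8]
grip_width: 0.151
```

Run:
```python
from h import *
plan([.517,-.2085,.0795],tilt(-21.8,45))
I,D=ctrl.snapshot('side');cv2.imwrite('pics/s14.png',cv2.resize(I[140:260,230:400],None,fx=4,fy=4))
```

```text
t 24.85 turn [-0.03 -0.04  0.03] shift [-32.4   1.4  32.7] |turn| 0.1 |d| 46.0 F [-0.8  0.1 -1.8] g 0.15094258472390928 j [-32.2 -19.9 122.8  13.4  33.3  71.3]
```

View pics/s14.png

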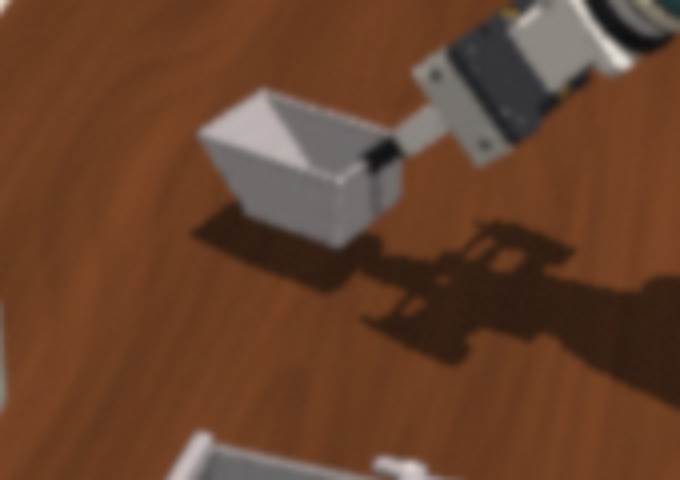

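Level and empty; lower to just above the bench.

carry_out --steps '[{"gripper":5,"tx":-10,"ty":1,"tz":10,"ax":0,"ay":0,"az":0},{"gripper":5,"tx":-10,"ty":0,"tz":10,"ax":0,"ay":0,"az":0},{"gripper":5,"tx":-7,"ty":0,"tz":7,"ax":0,"ay":0,"az":0},{"gripper":5,"tx":-3,"ty":0,"tz":3,"ax":0,"ay":0,"az":0},{"gripper":5,"tx":0,"ty":0,"tz":0,"ax":0,"ay":0,"az":0},{"gripper":5,"tx":0,"ty":0,"tz":0,"ax":0,"ay":0,"az":0}]' --newtons 55

```text
clock: 25.5
ee_pos: [0.5171, -0.2094, 0.0837]
tcp_rot: [[0.655, -0.373, 0.658], [-0.263, -0.928, -0.264], [0.709, 0.0, -0.706]]
contact_force: [0.8, -0.0, -1.8]
grip_width: 0.146
```

carry_out --steps '[{"gripper":5,"tx":-1,"ty":0,"tz":1,"ax":0,"ay":0,"az":0},{"gripper":5,"tx":0,"ty":0,"tz":0,"ax":0,"ay":0,"az":0}]' --newtons 55

```text
clock: 25.7
ee_pos: [0.5168, -0.2093, 0.0817]
tcp_rot: [[0.655, -0.373, 0.657], [-0.263, -0.928, -0.264], [0.708, 0.0, -0.706]]
contact_force: [-0.1, -0.1, -1.7]
grip_width: 0.146
```

carry_out --steps '[{"gripper":5,"tx":-1,"ty":0,"tz":1,"ax":0,"ay":0,"az":0},{"gripper":5,"tx":0,"ty":0,"tz":0,"ax":0,"ay":0,"az":0}]' --newtons 55

```text
clock: 25.9
ee_pos: [0.5164, -0.2091, 0.0796]
tcp_rot: [[0.656, -0.373, 0.656], [-0.263, -0.928, -0.264], [0.707, 0.0, -0.707]]
contact_force: [0.5, -0.1, -2.7]
grip_width: 0.144
```

carry_out --steps '[{"gripper":5,"tx":-0.5,"ty":0,"tz":0.5,"ax":0,"ay":0,"az":0},{"gripper":5,"tx":0,"ty":0,"tz":0,"ax":0,"ay":0,"az":0}]' --newtons 55

```text
clock: 26.1
ee_pos: [0.5166, -0.2092, 0.0792]
tcp_rot: [[0.656, -0.373, 0.657], [-0.263, -0.928, -0.264], [0.708, 0.0, -0.706]]
contact_force: [0.3, 0.9, -1.4]
grip_width: 0.148
```

carry_out --steps '[{"gripper":5,"tx":-0.5,"ty":0,"tz":0.5,"ax":0,"ay":0,"az":0},{"gripper":5,"tx":0,"ty":0,"tz":0,"ax":0,"ay":0,"az":0}]' --newtons 55

```text
clock: 26.3
ee_pos: [0.517, -0.2094, 0.0791]
tcp_rot: [[0.655, -0.373, 0.657], [-0.263, -0.928, -0.264], [0.709, 0.0, -0.706]]
contact_force: [-1.1, 0.3, 0.8]
grip_width: 0.144
```

carry_out --steps '[{"gripper":40,"tx":0,"ty":0,"tz":0,"ax":0,"ay":0,"az":0},{"gripper":40,"tx":0,"ty":0,"tz":0,"ax":0,"ay":0,"az":0},{"gripper":40,"tx":0,"ty":0,"tz":0,"ax":0,"ay":0,"az":0},{"gripper":40,"tx":0,"ty":0,"tz":0,"ax":0,"ay":0,"az":0},{"gripper":40,"tx":0,"ty":0,"tz":-10,"ax":0,"ay":0,"az":0},{"gripper":40,"tx":0,"ty":0,"tz":-15,"ax":0,"ay":0,"az":0},{"gripper":40,"tx":0,"ty":0,"tz":-15,"ax":0,"ay":0,"az":0},{"gripper":40,"tx":0,"ty":0,"tz":-15,"ax":0,"ay":0,"az":0},{"gripper":40,"tx":0,"ty":0,"tz":-15,"ax":0,"ay":0,"az":0},{"gripper":40,"tx":0,"ty":0,"tz":0,"ax":0,"ay":0,"az":0},{"gripper":40,"tx":20,"ty":0,"tz":-20,"ax":0,"ay":0,"az":0},{"gripper":40,"tx":25,"ty":0,"tz":-25,"ax":0,"ay":0,"az":0},{"gripper":40,"tx":25,"ty":0,"tz":-25,"ax":0,"ay":0,"az":0},{"gripper":40,"tx":0,"ty":0,"tz":0,"ax":0,"ay":0,"az":0}]' --newtons 30

```text
clock: 27.7
ee_pos: [0.4732, -0.1923, 0.2348]
tcp_rot: [[0.648, -0.373, 0.664], [-0.259, -0.928, -0.269], [0.716, 0.002, -0.698]]
contact_force: [0.2, 0.3, 1.2]
grip_width: 0.428
```

Run:
```python
from h import *
R=down(-6.2)
I,D=ctrl.snapshot('wrist');cv2.imwrite('pics/w15.png',I)
plan([.545,.2528,.16],R)
```

```text
t 27.75 turn [  6.28 -45.08 -14.81] shift [  24.6 -449.6   70.5] |turn| 47.9 |d| 456.0 F [ 0.9  0.  -0.1] g 0.4273463822702471 j [-34.4 -33.  118.4  11.5  50.5  73.7]
```

View pics/w15.png

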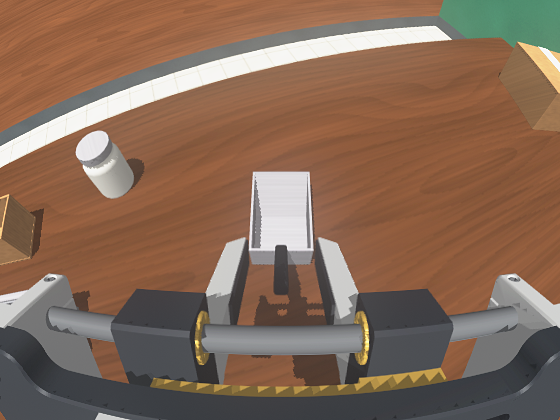

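Cup stands upright and empty at (281, 215). Back to the cover grip.

carry_out --steps '[{"gripper":50,"tx":0,"ty":0,"tz":0,"ax":1.1,"ay":-7.5,"az":-2.5},{"gripper":50,"tx":0,"ty":0,"tz":0,"ax":1.1,"ay":-7.5,"az":-2.5},{"gripper":50,"tx":0,"ty":0,"tz":0,"ax":1.1,"ay":-7.5,"az":-2.5},{"gripper":50,"tx":0,"ty":0,"tz":0,"ax":1.1,"ay":-7.5,"az":-2.5},{"gripper":50,"tx":0,"ty":0,"tz":0,"ax":1.0,"ay":-7.5,"az":-2.4},{"gripper":50,"tx":0,"ty":0,"tz":0,"ax":1.0,"ay":-7.5,"az":-2.4},{"gripper":50,"tx":2,"ty":-37,"tz":0,"ax":0,"ay":0,"az":0},{"gripper":50,"tx":2,"ty":-37,"tz":0,"ax":0,"ay":0,"az":0},{"gripper":50,"tx":2,"ty":-37,"tz":0,"ax":0,"ay":0,"az":0},{"gripper":50,"tx":2,"ty":-37,"tz":0,"ax":0,"ay":0,"az":0},{"gripper":50,"tx":2,"ty":-37,"tz":0,"ax":0,"ay":0,"az":0},{"gripper":50,"tx":2,"ty":-37,"tz":0,"ax":0,"ay":0,"az":0},{"gripper":50,"tx":2,"ty":-37,"tz":0,"ax":0,"ay":0,"az":0},{"gripper":50,"tx":2,"ty":-37,"tz":0,"ax":0,"ay":0,"az":0},{"gripper":50,"tx":2,"ty":-37,"tz":0,"ax":0,"ay":0,"az":0},{"gripper":50,"tx":2,"ty":-37,"tz":0,"ax":0,"ay":0,"az":0},{"gripper":50,"tx":2,"ty":-37,"tz":0,"ax":0,"ay":0,"az":0},{"gripper":50,"tx":2,"ty":-37,"tz":0,"ax":0,"ay":0,"az":0},{"gripper":50,"tx":0,"ty":0,"tz":0,"ax":0,"ay":0,"az":0},{"gripper":50,"tx":0,"ty":0,"tz":0,"ax":0,"ay":0,"az":0}]' --newtons 30

```text
clock: 29.75
ee_pos: [0.5412, 0.2486, 0.2253]
tcp_rot: [[0.994, -0.105, -0.008], [-0.105, -0.994, 0.002], [-0.008, -0.001, -1.0]]
contact_force: [0.1, 0.5, -0.3]
grip_width: 0.53
```

Run:
```python
from h import *
plan([.545,.2528,.0975],down(-6.2))
```

```text
t 29.75 turn [-0.05  0.45  0.16] shift [  3.3  -4.6 127.8] |turn| 0.5 |d| 128.0 F [ 0.1  0.5 -0.3] g 0.529614320503894 j [ 19.1  11.   70.8   0.2  98.6 115.1]
```

carry_out --steps '[{"gripper":50,"tx":3.3,"ty":-4.6,"tz":20,"ax":0,"ay":0.4,"az":0.2},{"gripper":50,"tx":0,"ty":0,"tz":28,"ax":0,"ay":0,"az":0},{"gripper":50,"tx":0,"ty":0,"tz":28,"ax":0,"ay":0,"az":0},{"gripper":50,"tx":0,"ty":0,"tz":26,"ax":0,"ay":0,"az":0},{"gripper":50,"tx":0,"ty":0,"tz":16,"ax":0,"ay":0,"az":0},{"gripper":50,"tx":0,"ty":0,"tz":8,"ax":0,"ay":0,"az":0},{"gripper":50,"tx":0,"ty":0,"tz":0,"ax":0,"ay":0,"az":0},{"gripper":50,"tx":0,"ty":0,"tz":0,"ax":0,"ay":0,"az":0}]' --newtons 30

```text
clock: 30.55
ee_pos: [0.5464, 0.2523, 0.1029]
tcp_rot: [[0.994, -0.111, 0.005], [-0.111, -0.994, 0.003], [0.004, -0.004, -1.0]]
contact_force: [-0.3, 0.6, 0.5]
grip_width: 0.533
```

carry_out --steps '[{"gripper":5,"tx":0,"ty":0,"tz":0,"ax":0,"ay":0,"az":0},{"gripper":5,"tx":0,"ty":0,"tz":0,"ax":0,"ay":0,"az":0},{"gripper":5,"tx":0,"ty":0,"tz":0,"ax":0,"ay":0,"az":0},{"gripper":5,"tx":0,"ty":0,"tz":0,"ax":0,"ay":0,"az":0},{"gripper":5,"tx":0,"ty":0,"tz":0,"ax":0,"ay":0,"az":0},{"gripper":5,"tx":0,"ty":0,"tz":0,"ax":0,"ay":0,"az":0}]' --newtons 30

```text
clock: 31.15
ee_pos: [0.5459, 0.2525, 0.1024]
tcp_rot: [[0.994, -0.11, 0.004], [-0.11, -0.994, 0.002], [0.003, -0.003, -1.0]]
contact_force: [0.1, -1.1, 1.3]
grip_width: 0.148
```

carry_out --steps '[{"gripper":5,"tx":0,"ty":6,"tz":0,"ax":0,"ay":0,"az":0},{"gripper":5,"tx":0,"ty":13,"tz":0,"ax":0,"ay":0,"az":0},{"gripper":5,"tx":0,"ty":13,"tz":0,"ax":0,"ay":0,"az":0},{"gripper":5,"tx":0,"ty":13,"tz":0,"ax":0,"ay":0,"az":0},{"gripper":5,"tx":0,"ty":13,"tz":0,"ax":0,"ay":0,"az":0},{"gripper":5,"tx":0,"ty":13,"tz":0,"ax":0,"ay":0,"az":0},{"gripper":5,"tx":0,"ty":13,"tz":0,"ax":0,"ay":0,"az":0},{"gripper":5,"tx":0,"ty":13,"tz":0,"ax":0,"ay":0,"az":0},{"gripper":5,"tx":0,"ty":8,"tz":0,"ax":0,"ay":0,"az":0},{"gripper":5,"tx":0,"ty":5,"tz":0,"ax":0,"ay":0,"az":0},{"gripper":5,"tx":0,"ty":0,"tz":0,"ax":0,"ay":0,"az":0},{"gripper":5,"tx":0,"ty":0,"tz":0,"ax":0,"ay":0,"az":0}]' --newtons 30

```text
clock: 32.35
ee_pos: [0.5339, 0.1421, 0.1024]
tcp_rot: [[0.994, -0.111, 0.004], [-0.111, -0.994, 0.0], [0.004, -0.001, -1.0]]
contact_force: [-0.0, -1.8, 6.1]
grip_width: 0.148
```

carry_out --steps '[{"gripper":5,"tx":0,"ty":2,"tz":0,"ax":0,"ay":0,"az":0},{"gripper":5,"tx":0,"ty":0,"tz":0,"ax":0,"ay":0,"az":0}]' --newtons 30

```text
clock: 32.55
ee_pos: [0.5339, 0.1413, 0.1024]
tcp_rot: [[0.994, -0.11, 0.004], [-0.11, -0.994, 0.003], [0.004, -0.003, -1.0]]
contact_force: [0.9, 1.0, 3.8]
grip_width: 0.145
```

carry_out --steps '[{"gripper":5,"tx":0,"ty":2,"tz":0,"ax":0,"ay":0,"az":0},{"gripper":5,"tx":0,"ty":0,"tz":0,"ax":0,"ay":0,"az":0}]' --newtons 30

```text
clock: 32.75
ee_pos: [0.5338, 0.1411, 0.1024]
tcp_rot: [[0.994, -0.11, 0.005], [-0.11, -0.994, 0.006], [0.004, -0.006, -1.0]]
contact_force: [-0.1, 6.4, 5.0]
grip_width: 0.147
```

carry_out --steps '[{"gripper":5,"tx":0,"ty":2,"tz":0,"ax":0,"ay":0,"az":0},{"gripper":5,"tx":0,"ty":0,"tz":0,"ax":0,"ay":0,"az":0}]' --newtons 30

```text
clock: 32.95
ee_pos: [0.5338, 0.141, 0.1024]
tcp_rot: [[0.994, -0.109, 0.006], [-0.109, -0.994, 0.01], [0.005, -0.01, -1.0]]
contact_force: [1.7, 10.4, 3.7]
grip_width: 0.144
```

carry_out --steps '[{"gripper":40,"tx":0,"ty":-2.5,"tz":0,"ax":0,"ay":0,"az":0},{"gripper":40,"tx":0,"ty":0,"tz":0,"ax":0,"ay":0,"az":0},{"gripper":40,"tx":0,"ty":0,"tz":0,"ax":0,"ay":0,"az":0},{"gripper":40,"tx":0,"ty":0,"tz":0,"ax":0,"ay":0,"az":0},{"gripper":40,"tx":0,"ty":0,"tz":-15,"ax":0,"ay":0,"az":0},{"gripper":40,"tx":0,"ty":0,"tz":-25,"ax":0,"ay":0,"az":0},{"gripper":40,"tx":0,"ty":0,"tz":-35,"ax":0,"ay":0,"az":0},{"gripper":40,"tx":-20,"ty":0,"tz":-40,"ax":0,"ay":0,"az":0},{"gripper":40,"tx":-45,"ty":0,"tz":-10,"ax":0,"ay":0,"az":0},{"gripper":40,"tx":-45,"ty":0,"tz":0,"ax":0,"ay":0,"az":0},{"gripper":40,"tx":-45,"ty":0,"tz":0,"ax":0,"ay":0,"az":0},{"gripper":40,"tx":-20,"ty":0,"tz":0,"ax":0,"ay":0,"az":0},{"gripper":40,"tx":0,"ty":0,"tz":0,"ax":0,"ay":0,"az":0},{"gripper":40,"tx":0,"ty":0,"tz":0,"ax":0,"ay":0,"az":0}]' --newtons 30

```text
clock: 34.35
ee_pos: [0.3595, 0.1589, 0.2275]
tcp_rot: [[0.994, -0.11, 0.006], [-0.11, -0.994, 0.003], [0.006, -0.004, -1.0]]
contact_force: [0.1, 0.3, -0.2]
grip_width: 0.426
```

Run:
```python
from h import *
plan([.533,.1415,.2])
I,D=ctrl.snapshot('top');cv2.imwrite('pics/t16.png',I)
P=cloud('top',D);P[D<=0]=-9;Z=P[...,2];v,u=np.mgrid[:420,:560]
m=(u<235)&(v>190)&(v<305)&(Z>.102)&(Z<.125);r=cv2.minAreaRect(P[m][:,:2].astype(np.float32)*1000);print('grip',m.sum(),r)
I,D=ctrl.snapshot('side');cv2.imwrite('pics/s16.png',I)
```

```text
t 34.35 turn [0. 0. 0.] shift [174.2  -1.7  28.5] |turn| 0.0 |d| 177.0 F [ 0.1  0.3 -0.2] g 0.4259579184962704 j [ 1.550e+01 -1.590e+01  9.650e+01  1.000e-01  9.900e+01  1.118e+02]
grip 194 ((531.637451171875, 140.5623016357422), (14.015107154846191, 35.44899368286133), 83.58708953857422)
```

View pics/t16.png

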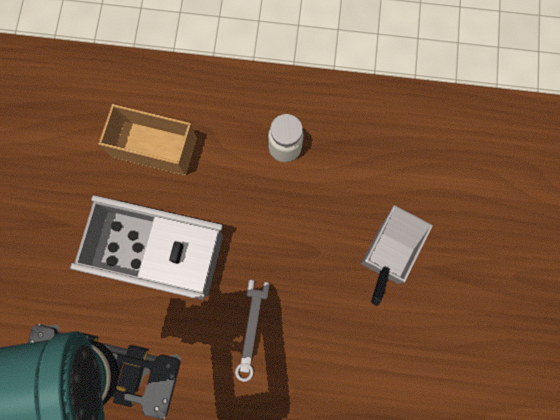

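View pics/s16.png

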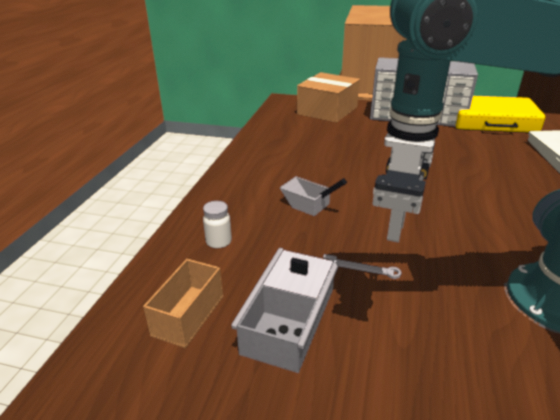

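```bash
python3 -c "
from rig import ctrl
print(ctrl.close_job())"
```

```text
the job is handed in; nothing more can be done
None
```

The job is done and handed in at about 34.5 s of the 72 s allowed. I slid the cover to its far stop and tipped the cup to about 88° over the mouth of the compartment. I then stood the cup back at its old spot and slid the cover home.

**What the last checks showed:**
- **Balls:** the top picture after pouring showed all six in the compartment, and the wrist picture showed the cup empty. The fingers touched only the handle and the cover grip.
- **Cover:** it met both stops, with the push force rising to about 10–12 N at each. The hand moved about 112 mm between the two stops. The grip ended at (0.532, 0.141), which is the measured centre of the mouth.
- **Cup and bystanders:** in the final top and side pictures the cup stands upright and the jar, carton and wrench look unmoved. I judged these by eye and did not measure them again.
- **Forces:** no reading at the end of a move was higher than about 15 N.

No check failed or disagreed. The interface refused my first move call, before anything had moved, so I resent it with every field filled in.

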